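# Photograph the sample loaves in the bakery's imaging cabinet

## Task

Take the quality-control picture of this batch: click the camera's iris ring round until its white line stands at the long white mark, put every small tin loaf from the perforated sheet into the drawer of the imaging cabinet, one to a recess, top up and flat, shut the drawer fully and press the shutter button all the way down. Then take the loaves out again, set them flat and top up on the perforated sheet, and leave the drawer shut and the iris ring at its mark. Do not push or pick up the round bun or the thermometer.

Things in the scene. Friction and masses are not known exactly. Their poses are not given: they have to be found in the camera images.
- iris_ring (a joint): Iris ring of the lens: ribbed black ring round a fixed upright barrel, 64 mm outer diameter, 20 mm high, on top of the cabinet's dome. Rad, growing counter-clockwise seen from above, 0 to 2.1, 8 clicks 0.3 apart; let go, it snaps to the nearest click (about 0.15 N m pushes it on). The long mark is the click at 1.2 (set within 0.1); it starts 2 to 4 clicks below.
- iris_axis (a point): Point on the iris ring's axis at the ring's mid height, 234 mm over the table; axes as imager. The ring is the widest part of the lens: below it a 50 mm barrel, 20 mm high, stands on a 116 mm scale disc; above it come a 44 mm neck, 8 mm high, and a camera cube 36 x 36 x 26 mm whose top is 44 mm above this point. Grip it from above with the fingers either side of the cube.
- iris_line (a point): Outer end of the white line (10 x 6 mm, running on down the ring's side to a short thin pointer over the disc) on the ring's upper face, 32 mm from the axis; it turns with the ring and faces the long mark when the ring is set.
- iris_mark (a point): Middle of the long white mark (22 x 5 mm, pointing at the axis) on the fixed scale disc under the ring, 46 mm from the axis on the drawer's side. The other clicks have short thin grey ticks.
- drawer (a joint): Drawer of the imaging cabinet: m pulled out, 0 shut, 0.17 fully open. It slides out along the cabinet's -x, resists with about 1.5 N and stays where it is left. Shut means under 0.006. It starts 0 to 0.05 open.
- drawer_handle (a point): Middle of the drawer's level steel bar handle, about 10 mm thick and 110 mm long along the cabinet's y, 35 mm in front of the front panel, 92 mm over the table and 33 mm below the cabinet's top. It moves with the drawer.
- recess0 (a point): Centre of the floor of the right-hand recess (lowest cabinet y) of the drawer's black tray; axes as imager. Three recesses, each 130 mm along the travel, 74 mm across, 10 mm deep, 96 mm apart; floor 20 mm over the table. Only the front panel (top at 112 mm) is higher than the rims. Fully open, each recess lies wholly outside, its far end 10 mm from the cabinet.
- recess1 (a point): Centre of the floor of the middle recess of the drawer's tray.
- recess2 (a point): Centre of the floor of the left-hand recess (highest cabinet y) of the drawer's tray.
- shutter (a joint): Shutter button: round aluminium cap, 30 mm across, in a black housing on the cabinet's top near the front corner on the robot's side. m pressed, 0 to 0.006; it springs back; all the way down takes 5 N. It counts as pressed at 0.0045, held 0.1 s.
- shutter_top (a point): Centre of the top of the shutter button's cap, 147 mm over the table.
- imager: Imaging cabinet, fixed: white metal case 220 mm deep (x), 320 wide (y), 125 high; origin at the middle of its underside, x from the drawer side to the back, z up. The drawer comes out to -x, which is roughly the table's -y. On its top, 10 mm behind the middle, a white dome, 176 mm across and 75 mm high, carries the lens and camera (top 278 mm over the table).
- sheet: Flat perforated aluminium baking sheet, fixed, 300 mm (x) by 390 mm (y), 4 mm thick, with a rolled edge 10 mm high along its two short sides (y = -195 and 195 mm). Origin at the middle of its underside.
- bun: Round brown bun, 64 mm across and 36 mm high, at the sheet's far side; not to be photographed. Origin at the middle of its underside.
- probe: Stick thermometer, 150 mm long (x), 22 mm wide and 14 mm thick, lying on the table between the sheet and the cabinet; a bystander. Origin at the middle of its underside.
- loaf_a: Small tin loaf, 112 mm long (x), 56 mm wide (y), 48 mm high, firm, brown with a floury, slashed top, 0.11 to 0.22 kg; origin at the middle of its underside, z up through its top. Two or three loaves are there; an absent one reads None.
- loaf_b: Small tin loaf, 112 mm long (x), 56 mm wide (y), 48 mm high, firm, brown with a floury, slashed top, 0.11 to 0.22 kg; origin at the middle of its underside, z up through its top. Two or three loaves are there; an absent one reads None.
- loaf_c: Small tin loaf, 112 mm long (x), 56 mm wide (y), 48 mm high, firm, brown with a floury, slashed top, 0.11 to 0.22 kg; origin at the middle of its underside, z up through its top. Two or three loaves are there; an absent one reads None.

How it is judged:
By the outcome, as a careful person would: the job done as asked, in the order asked, and still so for the second after the job is handed in, with the robot touching nothing.
Of loaf_a, loaf_b, loaf_c only 2 to 3 are there at a start; the rules pass over those that are not, and their reading is None.
At some moment in a run one of loaf_a, loaf_b, loaf_c may be knocked a few centimetres aside while the robot is not near it.
Once in a run the grip may slacken for a moment while it holds something.
It also fails if it takes over 210 s, if anything falls off the work surface, if the arm or the gripper's body presses on something with over 40 N, if the wrist force passes 120 N, or if a joint passes its speed limit or range.

## Robot

A 6-joint arm with a two-finger parallel gripper is mounted at the origin on the work surface. World frame = base frame: x ahead of the robot, y to its left, z up, the work surface at z = 0. Lengths are in mm, angles in rad, forces in N, time in s.
With the tool pointing down it reaches from about 275 to 750 mm from the base axis. Payload 10.2 kg.
Tool frame: the origin (TCP) lies midway between the tips of the shut fingers; the grasp point (between the pads) lies grip_depth behind it (grip_depth is the distance from the TCP to the grasp point, in mm); z points along the fingers, y is the line along which they close (so a half turn about z gives the same grasp; the last joint's range is limited). The gripper opens to 85 mm and grips with 20 to 120 N. Pads are 22 mm wide; open, the fingers measure 114 mm over their backs; the gripper's body (76 mm by 85 mm) begins 54 mm behind the grasp point. The pads swing forward as they close: fully open they stand 13 mm farther back than shut.
Start: joints at [-1.378, 0.313, 1.498, -0, 1.331, -0.223], TCP at [212.047, -480.278, 207.794] pointing down, gripper open.
Joint ranges: [-2.94, 2.94], [-0.97, 2.17], [0.19, 2.56], [-1.23, 4.37], [0.02, 3.11], [-2.88, 2.88]. Speed limits (rad/s): [2.39, 2.39, 3.01, 3.14, 3.14, 3.14].

## Interface

Orientations are given as a unit quaternion [w, x, y, z].
In Python, from rig import * gives the robot as it stands.
- The arm moves only by the tool servo_tool, never from a script. Its argument "commands" is a list of rows, each a list of 3 entries, a list of its own where there are three numbers: the gripper command: -1 is fully open, 1 is shut, values between are in proportion, then the shift along the tool's x, y, z in m, then the turn, a rotation vector about the tool's x, y, z in units of 6 degrees (1.0 is 6 degrees). In form: [[grip, [dx, dy, dz], [ax, ay, az]], ...]. A call has 1 to 10 rows; each row shifts and turns the commanded pose from where the row before left it, along the tool's axes as they then stand; what a row does not reach is not made up. A row lasts 1/12 s, in which the tool goes at most 41.7 mm and 7.16 degrees, less where a joint would pass 70% of its speed; a pose out of reach is approached as far as the arm can. A call is refused whole if a number of a shift passes 0.0417 or a number of a turn 1, either way. A call with a gripper value outside its range is refused whole. The fingers move at their own pace and stop on an object; "squeeze" is the grip in N (left out, the last holds). Time passes only in rows, so rows that do not move let the fingers close. It gives the time, the measured TCP pose, the force, the opening and the grip force at its end, in the units of the state.
- sense(): the state, without advancing time (a new reading comes with each control period).
- capture(name): name is "side" or "top"; returns a dict with "pixels" (480x640x3 uint8, red, green, blue), "z_map" (480x640 float32, mm along the optical axis (not along the pixel's ray), 0 where there is no reading), "fx", "fy", "cx", "cy" (pixels), "rvec" (rotation vector, rad) and "tvec" (3), from world to camera coordinates, as OpenCV has them. Camera axes: x right, y down, z forward; pixel columns grow to the right and rows downward; lengths in mm; the calibration is good to about 2 mm. A picture is of the moment at which its call begins.
- finish_job(): hands the job in; it is judged then, once.
The state is a dict: "time_s": time; "joints": joint angles; "dq": joint speeds; "tau": joint torques, N m; "eef_pos": TCP position; "ee_rot": TCP orientation; "force": force on the tool from outside, world axes, zero at the start; "wrist_torque": the same for the moment, N m; "grip_width": opening from 0.0 (shut) to 1.0 (fully open); "grip_force": force on a finger pad.
Only numpy, scipy, OpenCV 4.12 (cv2) and the standard library are available. Lean on these libraries where they do the work, as an engineer would, in place of code of your own. Each camera call takes 0.05 s, during which the arm holds its last target. There are 200 camera calls.

## Working session

There is one attempt and no reset: what is moved stays moved. The work goes in short steps, Python scripts to look and compute and a tool call to move; the robot and the scene stay as the last step left them, time stands still between calls to the robot, and variables do not carry over. Pictures are saved under pics/ and viewed, at most 14 in all, crops included, and the job is handed in when it is done.

Besides the shell and the picture viewer there is one more tool, called after ">>>" as a command line: name --argument value ..., lists and objects as JSON in quotes. servo_tool: Moves the arm, as the interface text tells. Its arguments: {"type":"object","properties":{"commands":{"type":"array"},"squeeze":{"type":"number"}},"required":["commands"]}

```bash
ls; mkdir -p pics; cat > h.py <<'E'
from rig import *
import numpy as np, cv2
def snap(n,f=None):
    c=capture(n)
    if f: cv2.imwrite('pics/'+f,c['pixels'][:,:,::-1])
    np.savez('/tmp/'+n+'.npz',**c)
    return c
def world(c,u=None,v=None):
    z=c['z_map']
    U,V=np.meshgrid(np.arange(640),np.arange(480))
    P=np.stack([(U-c['cx'])/c['fx']*z,(V-c['cy'])/c['fy']*z,z],-1)
    R=cv2.Rodrigues(np.array(c['rvec'],float))[0]
    W=(P-np.array(c['tvec']).ravel())@R
    W[z==0]=np.nan
    return W
E
python3 - <<'E'
from h import *
s=sense();print(s)
for n in('top','side'):
    c=snap(n,n+'0.png');R=cv2.Rodrigues(np.array(c['rvec'],float))[0];print(n,-R.T@np.array(c['tvec']).ravel(),R[2],c['fx'])
E
```

```text
pics
{'time_s': 0.0, 'joints': array([-1.37839190e+00,  3.13458468e-01,  1.49843573e+00,  1.44609522e-05,
        1.33099521e+00, -2.23396142e-01]), 'dq': array([-0.00064125,  0.00010481,  0.0006795 , -0.00047036,  0.000342  ,
        0.00120555]), 'tau': array([-8.38709657e-04, -4.12260497e+01, -2.59741509e+01, -2.39042110e-04,
        4.16014896e-03,  1.05536725e-05]), 'eef_pos': array([ 211.99800071, -479.983189  ,  207.23127212]), 'ee_rot': array([-6.48190951e-04,  9.78466614e-01,  2.06404128e-01,  1.70683838e-05]), 'force': array([-0.4374828 ,  0.05989955, -0.63476399]), 'wrist_torque': array([0.03897434, 0.065897  , 0.00419934]), 'grip_force': 0.0, 'grip_width': 1.002968395294167}
top [ 480.76422162  -32.26643558 1407.0392182 ] [ 0.06424434  0.00748719 -0.99790611] 531.8666841854457
side [1331.41593842  348.72805664 1092.14406963] [-0.60111953 -0.30903281 -0.73698984] 597.7870014770249
```

View pics/top0.png

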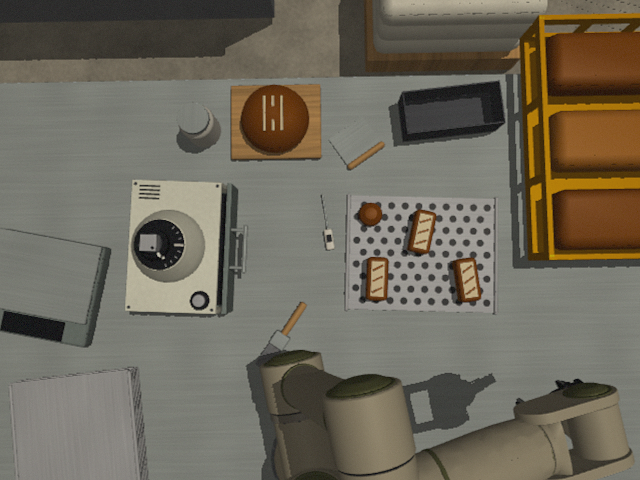

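View pics/side0.png

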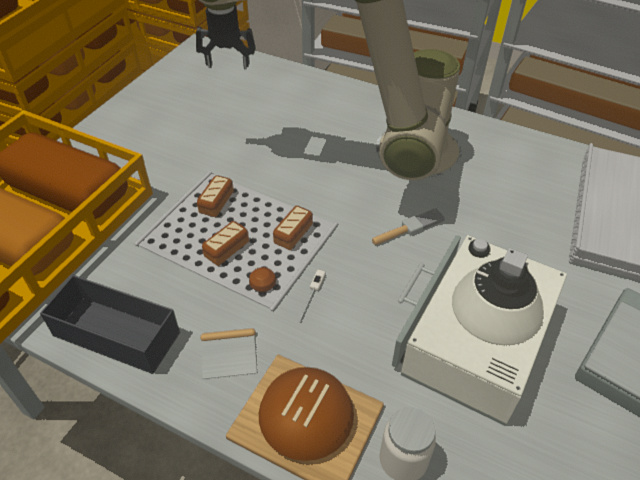

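The top view shows the cabinet at the left (lens ~(160,243), shutter (199,299), handle (240,249)). The sheet has three loaves at (376,279), (422,232) and (467,280), the bun at (370,213) and the thermometer at (328,238). The side view agrees.

```bash
cat >> h.py <<'E'
def rect(W,m):
    p=W[m][:,:2].astype(np.float32)
    (c,s,a)=cv2.minAreaRect(p); b=cv2.boxPoints((c,s,a))
    e=b[1]-b[0] if np.linalg.norm(b[1]-b[0])>np.linalg.norm(b[2]-b[1]) else b[2]-b[1]
    return np.round(c,1),np.round(s,1),round(float(np.degrees(np.arctan2(e[1],e[0])))%180,1)
def blobs(c,zlo,zhi,box,minn=60):
    W=world(c); z=W[...,2]
    m=(z>zlo)&(z<zhi)&(W[...,0]>box[0])&(W[...,0]<box[1])&(W[...,1]>box[2])&(W[...,1]<box[3])
    n,l,st,_=cv2.connectedComponentsWithStats(m.astype(np.uint8))
    for i in range(1,n):
        if st[i,4]>=minn:
            mm=l==i; print(st[i], *rect(W,mm),'zmed',round(float(np.median(z[mm])),1),'med',np.round(np.median(W[mm][:,:2],0),1))
E
python3 - <<'E'
from h import *
for n in('top','side'):
    c=dict(np.load(f'/tmp/{n}.npz')); print(n)
    print('loaves');blobs(c,42,56,(250,700,-480,-10))
    print('bun');blobs(c,22,40,(250,700,-480,-10))
    print('cab');blobs(c,118,132,(200,700,50,500))
    print('handle');blobs(c,80,103,(200,700,20,230),15)
    print('shut');blobs(c,140,153,(200,450,50,500),20)
    print('cube');blobs(c,268,290,(300,600,100,500),20)
    print('probe');blobs(c,7,22,(250,700,-20,130),15)
    print('panel');blobs(c,106,117,(200,700,20,230),15)
c=dict(np.load('/tmp/top.npz'));cv2.imwrite('pics/cr.png',cv2.resize(c['pixels'][200:320,110:270,::-1],None,fx=5,fy=5,interpolation=cv2.INTER_CUBIC)[:600])
E
```

```text
top
loaves
[408 210  28  45 835] [ 576.3 -275.4] [ 55.8 111.1] 167.1 zmed 50.8 med [ 575.6 -273.8]
[365 257  23  44 849] [ 458.2 -157.2] [ 55.5 110.6] 176.6 zmed 50.8 med [ 457.3 -155.9]
[454 258  27  45 860] [ 452.1 -387.8] [110.7  56.2] 6.9 zmed 50.9 med [ 451.4 -385.7]
bun
[358 203  24  23 368] [ 625.8 -145.2] [58.5 58.6] 158.1 zmed 33.3 med [ 624.6 -143.1]
cab
[ 124  182   98  133 7250] [544.7 341.4] [222.4 320. ] 177.3 zmed 124.6 med [539.  327.6]
handle
[226 185  22 128 505] [537.6 188.8] [ 42.5 314.1] 177.1 zmed 94.9 med [534.5 194.8]
shut
[192 294  13  13 124] [414.  275.2] [27.3 27.9] 100.5 zmed 146.9 med [413.3 274.7]
cube
[138 234  20  18 304] [545.1 352.7] [40.7 35.9] 85.2 zmed 277.2 med [544.6 349.8]
probe
[266 302  41  60 627] [324.4  80.8] [ 41.7 177.4] 145.3 zmed 17.4 med [310.8  87.6]
panel
[221 184  11 130 649] [538.9 214.7] [ 13.5 315.5] 177.3 zmed 111.2 med [536.4 214.4]
side
loaves
[197 175  36  34 594] [ 454.1 -387.2] [115.9  56.3] 8.7 zmed 52.3 med [ 460.7 -382.2]
[273 205  40  36 644] [ 461.4 -157.9] [ 57.6 115.9] 175.8 zmed 52.3 med [ 467.1 -154. ]
[202 221  
[... 439 characters left out ...]
08  235  159  156 7778] [544.4 339.9] [220.2 321.1] 177.3 zmed 126.6 med [628.4 330.1]
handle
[395 241  65 110 249] [542.  218.9] [ 11.2 317.6] 175.3 zmed 91.8 med [576.8 217.4]
[398 263  37  43 334] [539.4 185.4] [ 37.3 118.6] 177.3 zmed 97.3 med [545.3 175.1]
shut
[404 175  23   5  61] [280.3  75.1] [ 7.7 51.2] 108.2 zmed 146.1 med [281.   71.5]
[470 238  20  17 163] [419.6 275.1] [37.7 38.1] 102.0 zmed 147.5 med [419.6 275.2]
cube
[502 248  27  24 404] [548.2 352.8] [41.2 39.7] 86.1 zmed 278.9 med [552.1 350.7]
probe
[372 212  62  33 529] [326.9  80.9] [ 44.8 180.6] 147.3 zmed 18.5 med [319.3  87.9]
panel
[396 235  65 109 747] [540.1 213.3] [ 13.2 320.5] 177.3 zmed 113.2 med [561.7 213. ]
```

View pics/cr.png

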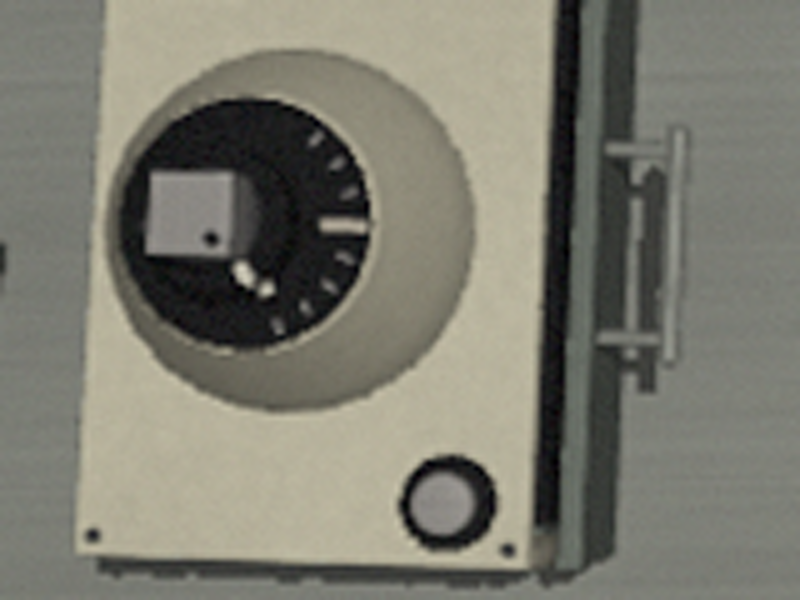

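Crop: the long mark is at crop (345,226), lower ticks follow, and the ring's line/pointer is at (243,272)-(268,290), so it needs several clicks CCW. Now the line angle, the handle, the clearances and the rig constants.

```bash
cat >> h.py <<'E'
def ray(c,u,v,z):
    R=cv2.Rodrigues(np.array(c['rvec'],float))[0];t=np.array(c['tvec']).ravel()
    C=-R.T@t; d=R.T@np.array([(u-c['cx'])/c['fx'],(v-c['cy'])/c['fy'],1.]); return C+d*(z-C[2])/d[2]
def yaw(s):
    w,x,y,z=s['ee_rot']; return np.degrees(np.arctan2(2*(x*y+w*z),1-2*(y*y+z*z)))
def plan(x,y,z,ya):
    s=sense();p=s['eef_pos'];a=yaw(s);r=np.radians(a);d=np.array([x,y,z])-p
    print('t',round(s['time_s'],2),'at',np.round(p,1),'yaw',round(a,1),'tool d mm',np.round([np.cos(r)*d[0]+np.sin(r)*d[1],np.sin(r)*d[0]-np.cos(r)*d[1],-d[2]],1),'turn units',round(-((ya-a+180)%360-180)/6,2),'F',np.round(s['force'],1),'w',round(s['grip_width'],3),'gf',round(s['grip_force'],1))
E
python3 - <<'E'
import rig;print([n for n in dir(rig) if n[0]!='_'],getattr(rig,'grip_depth',None))
from h import *
c=dict(np.load('/tmp/top.npz'));A=np.array([545,351])
for nm,u,v,z in[('mark',345,226,204),('line',243,272,244),('pointer',268,290,206),('t1',345,258,204),('t2',330,287,204),('t3',305,307,204),('t4',278,325,204),('handle_top',678,130,97),('handle_bot',670,362,97),('cube',190,213,278)]:
    p=ray(c,110+u/5-.4,200+v/5-.4,z);d=p[:2]-A;print(nm,np.round(p[:2],1),'ang',round(np.degrees(np.arctan2(d[1],d[0])),1),'r',round(np.hypot(*d),1))
for u,v in[(322,196),(328,228),(329,249),(347,196),(497,196),(346,311),(496,313)]: print(u,v,ray(c,u,v,6)[:2].round())
E
```

```text
['PlanningError', 'capture', 'finish_job', 'grip_depth', 'sense'] 18.700000000000003
mark [543.5 304.5] ang -91.8 r 46.5
line [521.9 338.1] ang -150.8 r 26.5
pointer [514.9 338.8] ang -157.9 r 32.5
t1 [529.  304.5] ang -109.0 r 49.2
t2 [515.9 311.3] ang -126.2 r 49.2
t3 [507.  322.6] ang -143.2 r 47.4
t4 [499.1 334.8] ang -160.6 r 48.7
handle_top [594.2 169.5] ang -74.8 r 188.1
handle_bot [479.7 174. ] ang -110.2 r 188.7
cube [546.2 350.1] ang -38.6 r 1.5
322 196 [678. -21.]
328 228 [592. -36.]
329 249 [537. -37.]
347 196 [677. -87.]
497 196 [ 671. -484.]
346 311 [374. -79.]
496 313 [ 363. -470.]
```

```bash
cat >> h.py <<'E'
def proj(c,P):
    return cv2.projectPoints(np.array(P,float).reshape(-1,3),np.array(c['rvec'],float),np.array(c['tvec'],float),np.array([[c['fx'],0,c['cx']],[0,c['fy'],c['cy']],[0,0,1.]]),None)[0].reshape(-1,2)
def iris(c,A=(545.5,350.5)):
    g=c['pixels'].min(2).astype(float)
    for k in range(0,8):
        a=np.radians(267.3-17.19*(4-k)); P=[(A[0]+r*np.cos(a),A[1]+r*np.sin(a),z) for r,z in[(23,244),(25,244),(27,244),(29,244),(31,244),(32.5,240),(32.5,236),(32.5,232),(32.5,228)]]
        print(k,np.round(267.3-360-17.19*(4-k)),[int(cv2.getRectSubPix(g.astype(np.float32),(1,1),(float(q[0]),float(q[1])))[0,0]) for q in proj(c,P)])
E
python3 - <<'E'
from h import *
c=dict(np.load('/tmp/top.npz'));iris(c)
E
python3 - <<'E'
import sys;sys.path.insert(0,'.')
from h import *
# approach for ring: yaw options
plan(545,351,330,-3)
E
```

```text
0 -161.0 [65, 78, 63, 61, 26, 11, 29, 52, 48]
1 -144.0 [78, 90, 82, 84, 68, 49, 51, 59, 58]
2 -127.0 [25, 23, 22, 18, 24, 17, 14, 11, 15]
3 -110.0 [24, 23, 27, 27, 25, 10, 10, 11, 16]
4 -93.0 [25, 28, 22, 26, 20, 13, 12, 11, 19]
5 -76.0 [25, 25, 28, 30, 29, 18, 14, 16, 18]
6 -58.0 [24, 21, 19, 27, 22, 14, 15, 17, 22]
7 -41.0 [44, 30, 26, 26, 22, 19, 18, 15, 19]
t 0.1 at [ 212.  -480.   207.3] yaw 23.8 tool d mm [ 640.3 -625.7 -122.7] turn units 4.47 F [-0.2 -0.4 -0.1] w 0.999 gf 0.0
```

The line is 3 clicks below the mark. Moving above the lens.

>>> servo_tool --commands '[[-1, [0.0256, -0.025, -0.01], [0, 0, 0]], [-1, [0.0256, -0.025, -0.01], [0, 0, 0]], [-1, [0.0256, -0.025, -0.01], [0, 0, 0]], [-1, [0.0256, -0.025, -0.01], [0, 0, 0]], [-1, [0.0256, -0.025, -0.01], [0, 0, 0]], [-1, [0.0256, -0.025, -0.01], [0, 0, 0]], [-1, [0.0256, -0.025, -0.01], [0, 0, 0]], [-1, [0.0256, -0.025, -0.01], [0, 0, 0]], [-1, [0.0256, -0.025, -0.01], [0, 0, 0]], [-1, [0.0256, -0.025, -0.01], [0, 0, 0]]]'

```text
time_s: 0.93
eef_pos: [345.3, -146.4, 308.2]
ee_rot: [-0.0, 0.979, 0.206, -0.0]
force: [0.5, -0.5, -0.3]
grip_width: 1.0
grip_force: 0.0
```

>>> servo_tool --commands '[[-1, [0.0256, -0.025, -0.003], [0, 0, 0]], [-1, [0.0256, -0.025, -0.003], [0, 0, 0]], [-1, [0.0256, -0.025, -0.003], [0, 0, 0]], [-1, [0.0256, -0.025, -0.003], [0, 0, 0]], [-1, [0.0256, -0.025, -0.003], [0, 0, 0]], [-1, [0.0256, -0.025, -0.003], [0, 0, 0]], [-1, [0.0256, -0.025, -0.003], [0, 0, 0]], [-1, [0.0256, -0.025, -0.003], [0, 0, 0]], [-1, [0.0256, -0.025, 0], [0, 0, 0]], [-1, [0.0256, -0.025, 0], [0, 0, 0]]]'

```text
time_s: 1.77
eef_pos: [478.7, 185.9, 331.6]
ee_rot: [-0.0, 0.978, 0.207, -0.0]
force: [1.2, -0.7, 0.5]
grip_width: 1.001
grip_force: 0.0
```

```bash
python3 -c "
from h import *
plan(545.3,350.8,300,24)"
```

```text
t 1.77 at [478.7 185.9 331.6] yaw 23.8 tool d mm [ 127.6 -123.9   31.6] turn units -0.03 F [ 1.2 -0.7  0.5] w 1.001 gf 0.0
```

>>> servo_tool --commands '[[-1, [0.0255, -0.0248, 0], [0, 0, 0]], [-1, [0.0255, -0.0248, 0], [0, 0, 0]], [-1, [0.0255, -0.0248, 0], [0, 0, 0]], [-1, [0.0255, -0.0248, 0], [0, 0, 0]], [-1, [0.0255, -0.0248, 0], [0, 0, 0]], [-1, [0, 0, 0.03], [0, 0, 0]], [-1, [0, 0, 0.03], [0, 0, 0]], [-1, [0, 0, 0.03], [0, 0, 0]], [-1, [0, 0, 0.0295], [0, 0, 0]], [-1, [0, 0, 0], [0, 0, 0]]]'

```text
time_s: 2.6
eef_pos: [542.7, 348.0, 205.6]
ee_rot: [0.001, 0.978, 0.206, -0.006]
force: [-0.7, 0.4, -0.7]
grip_width: 1.0
grip_force: 0.0
```

>>> servo_tool --commands '[[1, [0, 0, 0], [0, 0, 0]], [1, [0, 0, 0], [0, 0, 0]], [1, [0, 0, 0], [0, 0, 0]], [1, [0, 0, 0], [0, 0, 0]], [1, [0, 0, 0], [0, 0, 0]], [1, [0, 0, 0], [0, 0, 0]]]' --squeeze 40

```text
time_s: 3.1
eef_pos: [546.3, 350.4, 218.1]
ee_rot: [-0.002, 0.978, 0.206, 0.005]
force: [-3.4, 4.6, 14.1]
grip_width: 0.545
grip_force: 42.9
```

```bash
python3 -c "
from h import *
plan(545.3,350.8,212,24)
c=snap('side');t=snap('top')
a=cv2.resize(c['pixels'][200:320,430:590,::-1],(600,450),interpolation=cv2.INTER_CUBIC)
cv2.imwrite('pics/s1.png',a)"
```

```text
t 3.1 at [546.3 350.4 218.1] yaw 23.8 tool d mm [-0.7 -0.7  6.1] turn units -0.03 F [-3.4  4.6 14.1] w 0.545 gf 42.9
```

View pics/s1.png

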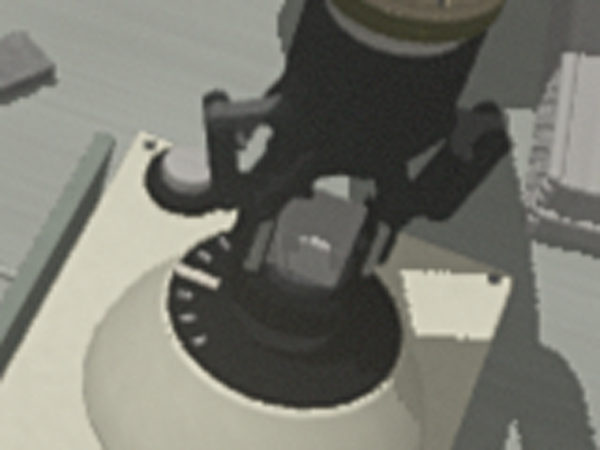

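The pads have slid up and closed on the cube above the ring. I'll open and look at the resting pose.

>>> servo_tool --commands '[[-1, [0, 0, 0], [0, 0, 0]], [-1, [0, 0, 0], [0, 0, 0]], [-1, [0, 0, 0], [0, 0, 0]], [-1, [0, 0, 0], [0, 0, 0]], [-1, [0, 0, 0], [0, 0, 0]], [-1, [0, 0, 0], [0, 0, 0]]]'

```text
time_s: 3.7
eef_pos: [545.1, 348.8, 212.3]
ee_rot: [0.0, 0.978, 0.206, -0.0]
force: [0.2, -0.7, -0.1]
grip_width: 1.001
grip_force: 0.0
```

```bash
python3 -c "
from h import *
plan(545.3,350.8,208,24)
c=snap('side');t=snap('top')
a=cv2.resize(c['pixels'][200:320,430:590,::-1],(600,450),interpolation=cv2.INTER_CUBIC)
cv2.imwrite('pics/s2.png',a)"
```

```text
t 3.7 at [545.1 348.8 212.3] yaw 23.8 tool d mm [ 1.  -1.7  4.3] turn units -0.03 F [ 0.2 -0.7 -0.1] w 1.001 gf 0.0
```

View pics/s2.png

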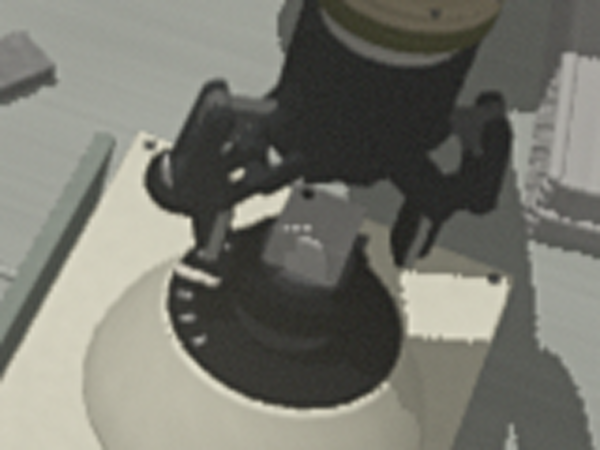

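>>> servo_tool --commands '[[-1, [0.001, -0.0017, 0.002], [0, 0, 0]], [-1, [0, 0, 0.002], [0, 0, 0]], [-1, [0, 0, 0], [0, 0, 0]], [-1, [0, 0, 0], [0, 0, 0]], [0.2, [0, 0, 0], [0, 0, 0]], [0.3, [0, 0, 0], [0, 0, 0]], [0.4, [0, 0, 0], [0, 0, 0]], [0.5, [0, 0, 0], [0, 0, 0]], [0.5, [0, 0, 0], [0, 0, 0]], [0.5, [0, 0, 0], [0, 0, 0]]]' --squeeze 25

```text
time_s: 4.63
eef_pos: [545.6, 350.2, 208.9]
ee_rot: [0.001, 0.979, 0.206, 0.0]
force: [-0.0, -5.5, 5.2]
grip_width: 0.731
grip_force: 27.8
```

Now it holds the ring (0.73 of the opening). Turning CCW 52°.

>>> servo_tool --commands '[[1, [0, 0, 0], [0, 0, -0.5]], [1, [0, 0, 0], [0, 0, -0.9]], [1, [0, 0, 0], [0, 0, -0.9]], [1, [0, 0, 0], [0, 0, -0.9]], [1, [0, 0, 0], [0, 0, -0.9]], [1, [0, 0, 0], [0, 0, -0.9]], [1, [0, 0, 0], [0, 0, -0.9]], [1, [0, 0, 0], [0, 0, -0.9]], [1, [0, 0, 0], [0, 0, -0.9]], [1, [0, 0, 0], [0, 0, -0.9]]]' --squeeze 35

```text
time_s: 5.47
eef_pos: [546.6, 349.5, 209.1]
ee_rot: [0.002, 0.79, 0.613, 0.001]
force: [3.0, -8.7, 2.6]
grip_width: 0.726
grip_force: 37.5
```

>>> servo_tool --commands '[[1, [0, 0, 0], [0, 0, 0]], [1, [0, 0, 0], [0, 0, 0]], [-1, [0, 0, 0], [0, 0, 0]], [-1, [0, 0, 0], [0, 0, 0]], [-1, [0, 0, 0], [0, 0, 0]], [-1, [0, 0, 0], [0, 0, 0]], [-1, [0, 0, -0.03], [0, 0, 0]], [-1, [0, 0, -0.04], [0, 0, 0]], [-1, [0, 0, -0.03], [0, 0, 0]], [-1, [0.04, 0, 0], [0, 0, 0]]]'

```text
time_s: 6.3
eef_pos: [556.5, 386.6, 318.3]
ee_rot: [0.002, 0.792, 0.61, 0.006]
force: [1.0, -0.2, 1.8]
grip_width: 0.999
grip_force: 0.0
```

```bash
python3 -c "
from h import *
plan(545.3,350.8,300,24)"
```

```text
t 6.3 at [556.5 386.6 318.3] yaw 75.2 tool d mm [-37.5  -1.7  18.3] turn units 8.53 F [ 1.  -0.2  1.8] w 0.999 gf 0.0
```

>>> servo_tool --commands '[[-1, [-0.03, 0, 0], [0, 0, 1]], [-1, [-0.03, 0, 0], [0, 0, 1]], [-1, [-0.03, 0, 0], [0, 0, 1]], [-1, [-0.03, 0, 0], [0, 0, 1]], [0, [-0.03, 0, 0], [0, 0, 1]], [0, [0, 0, 0], [0, 0, 1]], [0, [0, 0, 0], [0, 0, 1]], [0, [0, 0, 0], [0, 0, 1]], [0, [0, 0, 0], [0, 0, 1]], [0.5, [0, 0, 0], [0, 0, 1]]]'

```text
time_s: 7.13
eef_pos: [488.7, 257.1, 308.3]
ee_rot: [-0.0, 0.991, 0.132, -0.0]
force: [0.3, 0.2, -0.8]
grip_width: 0.379
grip_force: 0.0
```

>>> servo_tool --commands '[[0.5, [0, 0.03, 0], [0, 0, 1]], [0.5, [0, 0.03, 0], [0, 0, 1]], [0.5, [0, 0.01, 0], [0, 0, 1]], [0.5, [0, 0, 0], [0, 0, 0]]]'

```text
time_s: 7.47
eef_pos: [502.7, 186.8, 308.3]
ee_rot: [-0.0, 1.0, -0.026, -0.0]
force: [0.3, -0.5, 0.4]
grip_width: 0.249
grip_force: 0.0
```

```bash
python3 -c "
from h import *
t=snap('top');iris(t)
plan(537,172,160,-2.7)
blobs(t,88,103,(450,620,120,195),15)
cv2.imwrite('pics/t2.png',cv2.resize(t['pixels'][200:320,110:270,::-1],None,fx=5,fy=5,interpolation=cv2.INTER_CUBIC)[:600])
"
```

```text
0 -161.0 [97, 97, 96, 97, 99, 99, 99, 99, 99]
1 -144.0 [94, 95, 96, 98, 97, 98, 98, 97, 98]
2 -127.0 [95, 96, 96, 95, 95, 96, 97, 98, 97]
3 -110.0 [92, 92, 92, 90, 93, 93, 95, 97, 95]
4 -93.0 [90, 90, 90, 89, 90, 90, 90, 90, 91]
5 -76.0 [83, 84, 84, 82, 80, 85, 86, 86, 86]
6 -58.0 [76, 75, 74, 73, 72, 69, 71, 72, 74]
7 -41.0 [55, 40, 31, 26, 20, 14, 15, 15, 19]
t 7.52 at [502.5 188.  308.4] yaw -2.5 tool d mm [ 35.2  14.5 148.4] turn units 0.03 F [0.4 0.2 0.6] w 0.25 gf 0.0
[235 225  13  49 204] [537. 182.] [ 29. 119.] 178.0 zmed 95.5 med [550.9 172.9]
```

View pics/t2.png

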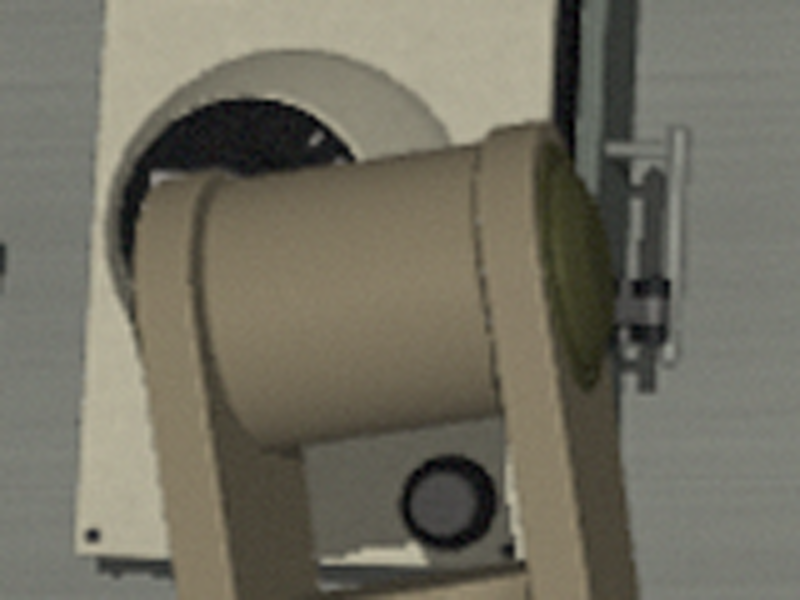

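The arm hides the iris from the top here; the handle line is at crop (675,245). The side camera should see the iris.

```bash
python3 -c "
from h import *
t=snap('side');iris(t)
cv2.imwrite('pics/s3.png',cv2.resize(t['pixels'][200:320,430:590,::-1],(800,600),interpolation=cv2.INTER_CUBIC))
"
```

```text
0 -161.0 [168, 168, 168, 167, 166, 166, 167, 168, 164]
1 -144.0 [170, 170, 172, 173, 166, 149, 153, 155, 112]
2 -127.0 [143, 125, 73, 52, 68, 53, 92, 199, 182]
3 -110.0 [108, 158, 192, 179, 178, 199, 113, 48, 43]
4 -93.0 [96, 78, 72, 61, 63, 48, 89, 113, 59]
5 -76.0 [55, 49, 50, 50, 52, 68, 45, 46, 49]
6 -58.0 [56, 50, 51, 51, 52, 49, 48, 46, 48]
7 -41.0 [56, 51, 52, 52, 50, 47, 49, 47, 48]
```

View pics/s3.png

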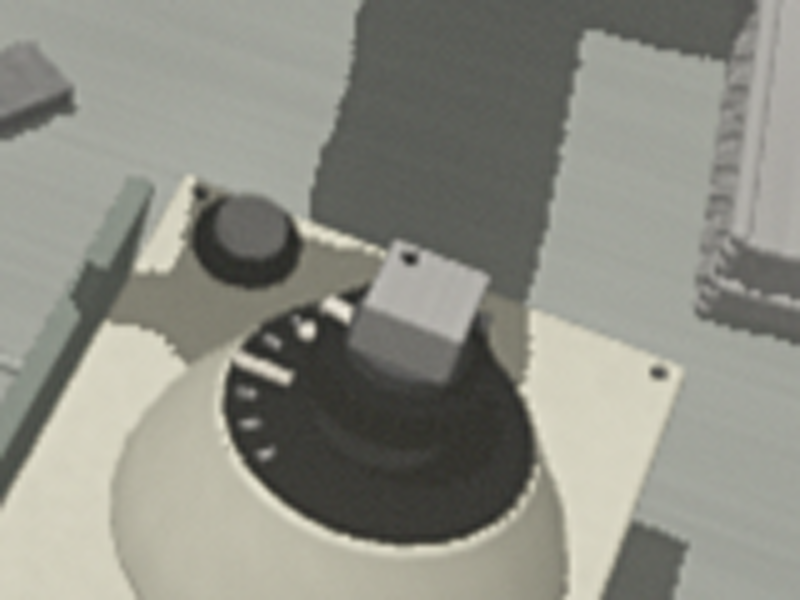

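```bash
python3 -c "
from h import *
c=dict(np.load('/tmp/side.npz'));A=(545.5,350.5)
def q(k,r,z):
    a=np.radians(267.3-17.19*(4-k));p=proj(c,[(A[0]+r*np.cos(a),A[1]+r*np.sin(a),z)])[0];return np.round((p-[430,200])*5).astype(int)
for k in(2,2.5,3,3.5,4): print(k,'line',q(k,27,244),'side',q(k,32,234),'tick',q(k,48,204),'ptr',q(k,36,206),q(k,36,222))
print('mark',q(4,46,204))
"
```

```text
2 line [359 296] side [344 304] tick [301 326] ptr [321 344] [331 317]
2.5 line [350 300] side [335 309] tick [287 333] ptr [310 349] [320 323]
3 line [343 305] side [326 315] tick [274 342] ptr [301 356] [310 329]
3.5 line [338 311] side [319 322] tick [264 352] ptr [294 364] [303 337]
4 line [333 318] side [314 330] tick [256 364] ptr [288 373] [297 346]
mark [261 366]
```

The line (335,310) and pointer (308,330) fit click 3, so one more click is needed. Going back.

```bash
python3 -c "
from h import *
plan(545.5,350.6,320,-2.7)
"
```

```text
t 7.57 at [502.3 188.8 308.4] yaw -2.4 tool d mm [  36.3 -163.5  -11.6] turn units 0.05 F [ 0.4 -0.4  0.7] w 0.246 gf 0.0
```

>>> servo_tool --commands '[[-1, [0.01, -0.03, -0.01], [0, 0, 0]], [-1, [0.01, -0.03, 0], [0, 0, 0]], [-1, [0.01, -0.03, 0], [0, 0, 0]], [-1, [0.01, -0.03, 0], [0, 0, 0]], [-1, [-0.004, -0.03, 0], [0, 0, 0]], [-1, [0, -0.0145, 0], [0, 0, 0]], [-1, [0, 0, 0], [0, 0, 0]], [-1, [0, 0, 0], [0, 0, 0]]]'

```text
time_s: 8.23
eef_pos: [545.1, 352.6, 317.7]
ee_rot: [0.0, 1.0, -0.02, -0.0]
force: [0.2, -0.3, 1.0]
grip_width: 0.998
grip_force: 0.0
```

```bash
python3 -c "
from h import *
plan(545.5,350.6,208.5,-2.7)
"
```

```text
t 8.23 at [545.1 352.6 317.7] yaw -2.3 tool d mm [  0.5   2.  109.2] turn units 0.07 F [ 0.2 -0.3  1. ] w 0.998 gf 0.0
```

>>> servo_tool --commands '[[-1, [0, 0.002, 0.025], [0, 0, 0]], [-1, [0, 0, 0.025], [0, 0, 0]], [-1, [0, 0, 0.025], [0, 0, 0]], [-1, [0, 0, 0.02], [0, 0, 0]], [-1, [0, 0, 0.01], [0, 0, 0]], [-1, [0, 0, 0.004], [0, 0, 0]], [-1, [0, 0, 0], [0, 0, 0]], [-1, [0, 0, 0], [0, 0, 0]], [0.2, [0, 0, 0], [0, 0, 0]], [0.3, [0, 0, 0], [0, 0, 0]]]' --squeeze 25

```text
time_s: 9.07
eef_pos: [546.2, 350.0, 210.8]
ee_rot: [-0.001, 1.0, -0.022, 0.001]
force: [1.5, 26.3, 17.8]
grip_width: 0.748
grip_force: 13.8
```

>>> servo_tool --commands '[[0.4, [0, 0, 0], [0, 0, 0]], [0.5, [0, 0, 0], [0, 0, 0]], [0.5, [0, 0, 0], [0, 0, 0]], [0.5, [0, 0, 0], [0, 0, 0]]]'

```text
time_s: 9.4
eef_pos: [546.3, 350.9, 211.5]
ee_rot: [-0.002, 1.0, -0.022, 0.002]
force: [0.1, 6.9, 4.9]
grip_width: 0.728
grip_force: 27.0
```

>>> servo_tool --commands '[[1, [0, 0, 0], [0, 0, -0.6]], [1, [0, 0, 0], [0, 0, -0.8]], [1, [0, 0, 0], [0, 0, -0.8]], [1, [0, 0, 0], [0, 0, -0.7]], [1, [0, 0, 0], [0, 0, 0]], [1, [0, 0, 0], [0, 0, 0]], [-1, [0, 0, 0], [0, 0, 0]], [-1, [0, 0, 0], [0, 0, 0]], [-1, [0, 0, 0], [0, 0, 0]], [-1, [0, 0, 0], [0, 0, 0]]]' --squeeze 35

```text
time_s: 10.23
eef_pos: [545.7, 348.9, 209.2]
ee_rot: [0.0, 0.992, 0.129, -0.0]
force: [-0.5, 0.4, -0.6]
grip_width: 0.997
grip_force: 0.0
```

>>> servo_tool --commands '[[-1, [0, 0, -0.02], [0, 0, 0]], [-1, [0, 0, -0.03], [0, 0, 0]], [-1, [0, 0, -0.04], [0, 0, 0]], [-1, [0, 0, -0.02], [0, 0, 1]], [0, [0, 0.03, 0], [0, 0, 1]], [0.5, [0, 0.03, 0], [0, 0, 1]], [0.5, [0, 0.04, 0], [0, 0, 0]], [0.5, [0, 0.03, 0], [0, 0, 0]], [0.5, [0, 0.03, 0], [0, 0, 0]], [0.5, [0, 0.01, 0], [0, 0, 0]]]'

```text
time_s: 11.07
eef_pos: [545.6, 176.2, 319.6]
ee_rot: [0.0, 1.0, -0.029, 0.0]
force: [-0.6, 0.3, 0.2]
grip_width: 0.255
grip_force: 0.0
```

```bash
python3 -c "
from h import *
t=snap('side');iris(t)
cv2.imwrite('pics/s4.png',cv2.resize(t['pixels'][200:320,430:590,::-1],(800,600),interpolation=cv2.INTER_CUBIC))
plan(537,172.5,130,-2.7)
"
```

```text
0 -161.0 [168, 168, 167, 167, 168, 167, 167, 169, 164]
1 -144.0 [171, 171, 172, 172, 169, 149, 150, 157, 115]
2 -127.0 [145, 126, 68, 51, 98, 82, 43, 53, 159]
3 -110.0 [83, 63, 42, 44, 68, 77, 195, 192, 91]
4 -93.0 [164, 208, 206, 207, 208, 130, 64, 66, 69]
5 -76.0 [51, 49, 47, 48, 46, 56, 60, 61, 47]
6 -58.0 [57, 53, 51, 50, 51, 48, 45, 45, 47]
7 -41.0 [58, 52, 51, 49, 49, 48, 50, 49, 48]
t 11.12 at [545.8 176.4 319.7] yaw -3.4 tool d mm [ -8.5   4.4 189.7] turn units -0.11 F [ 0.3 -2.   0.2] w 0.25 gf 0.0
```

View pics/s4.png

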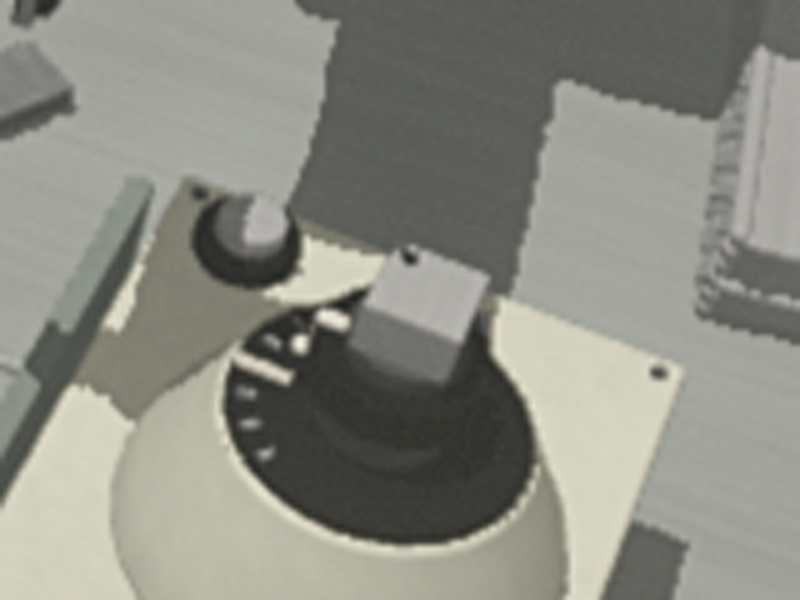

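The line is at (333,320) and pointer at (298,343), which fits the long mark (click 4). Now the handle.

>>> servo_tool --commands '[[0.5, [-0.0085, 0.0044, 0.035], [0, 0, -0.1]], [0.5, [0, 0, 0.04], [0, 0, 0]], [0.5, [0, 0, 0.04], [0, 0, 0]], [0.5, [0, 0, 0.04], [0, 0, 0]], [0.5, [0, 0, 0.03], [0, 0, 0]], [0.5, [0, 0, 0.03], [0, 0, 0]], [0.5, [0, 0, 0.02], [0, 0, 0]], [0.5, [0, 0, 0.008], [0, 0, 0]], [0.5, [0, 0, 0], [0, 0, 0]], [0.5, [0, 0, 0], [0, 0, 0]]]'

```text
time_s: 11.95
eef_pos: [537.5, 176.3, 77.2]
ee_rot: [-0.0, 1.0, -0.022, 0.001]
force: [0.3, -0.4, 0.8]
grip_width: 0.247
grip_force: 0.0
```

>>> servo_tool --commands '[[1, [0, 0, 0], [0, 0, 0]], [1, [0, 0, 0], [0, 0, 0]], [1, [0, 0, 0], [0, 0, 0]], [1, [0, 0, 0], [0, 0, 0]], [1, [0, 0, 0], [0, 0, 0]]]' --squeeze 40

```text
time_s: 12.37
eef_pos: [537.1, 175.7, 76.7]
ee_rot: [-0.0, 1.0, -0.023, 0.0]
force: [0.5, -0.0, 0.3]
grip_width: 0.003
grip_force: 0.0
```

```bash
python3 -c "
from h import *
t=snap('side','s5.png');s=snap('top')
for c in(t,s):
    W=world(c);z=W[...,2]
    m=(z>82)&(z<104)&(W[...,1]<195)&(W[...,1]>130)
    for lo in range(460,620,20):
        k=m&(W[...,0]>lo)&(W[...,0]<lo+20)
        if k.sum(): print(lo,k.sum(),np.round(np.nanmedian(W[k],0),1),np.round(np.nanmin(W[k][:,1]),1),np.round(np.nanmax(W[k][:,1]),1))
cv2.imwrite('pics/s5.png',cv2.resize(t['pixels'][220:340,360:520,::-1],(800,600),interpolation=cv2.INTER_CUBIC))
"
```

```text
540 38 [550.9 173.   97.5] 166.7 180.7
560 42 [570.6 171.6  97.8] 164.7 176.1
580 79 [588.1 174.6  96.9] 165.1 194.7
480 15 [489.8 190.9  95.6] 185.0 193.4
```

View pics/s5.png

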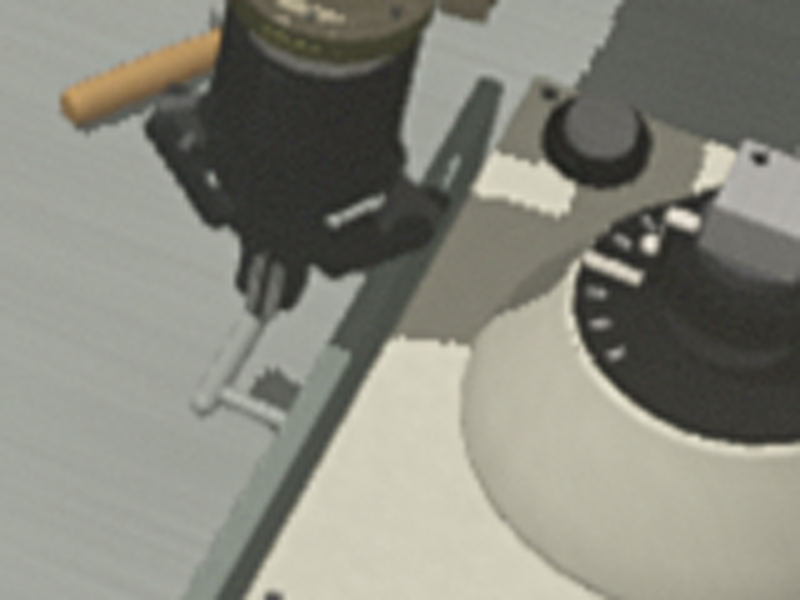

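The fingers seem to be round the bar (crop (262,310)) though the width reads shut. I'll pull a little and watch the force.

>>> servo_tool --commands '[[1, [0, 0.005, 0], [0, 0, 0]], [1, [0, 0.01, 0], [0, 0, 0]], [1, [0, 0.01, 0], [0, 0, 0]], [1, [0, 0.01, 0], [0, 0, 0]], [1, [0, 0, 0], [0, 0, 0]]]'

```text
time_s: 12.88
eef_pos: [535.4, 138.6, 76.3]
ee_rot: [0.0, 1.0, -0.023, -0.0]
force: [-0.4, 0.1, -0.2]
grip_width: 0.0
grip_force: 0.0
```

```bash
python3 -c "
from h import *
t=snap('side');plan(537,172,76,-2.7)
for c in(t,):
    W=world(c);z=W[...,2]
    m=(z>82)&(z<104)&(W[...,1]<195)&(W[...,1]>100)
    for lo in range(460,620,20):
        k=m&(W[...,0]>lo)&(W[...,0]<lo+20)
        if k.sum(): print(lo,k.sum(),np.round(np.nanmedian(W[k],0),1),np.round(np.nanmin(W[k][:,1]),1),np.round(np.nanmax(W[k][:,1]),1))
"
```

```text
t 12.93 at [535.5 139.5  76.4] yaw -2.7 tool d mm [ -0.  -32.6   0.4] turn units 0.0 F [-0.9  0.2 -0. ] w 0.001 gf 0.0
480 55 [492.9 180.1  97.5] 170.0 195.0
500 40 [510.5 174.7  98.8] 168.9 179.0
520 38 [530.3 173.5  98.2] 166.8 177.8
540 42 [549.4 172.1  98.5] 133.2 177.6
560 41 [569.4 171.6  97.4] 165.0 176.6
580 78 [588.1 174.9  97.1] 165.4 194.7
600 1 [602.3 171.2 103.1] 171.2 171.2
```

```bash
python3 -c "
from h import *
for n in('side','top'):
    c=snap(n);W=world(c)
    m=(abs(W[...,0]-535.5)<45)&(abs(W[...,1]-139.5)<45)&(W[...,2]>30)
    h=W[m];
    for lo in range(30,170,10):
        k=h[(h[:,2]>lo)&(h[:,2]<=lo+10)]
        if len(k):print(n,lo,len(k),np.round(k.min(0)),np.round(k.max(0)))
"
```

```text
side 90 144 [491. 165.  91.] [580. 183. 100.]
side 100 50 [493. 133. 100.] [579. 183. 110.]
side 110 45 [530. 124. 110.] [548. 152. 120.]
side 120 42 [531. 126. 120.] [550. 152. 130.]
side 130 37 [534. 125. 130.] [549. 153. 140.]
side 140 53 [528. 118. 140.] [551. 168. 150.]
side 150 169 [523. 100. 150.] [551. 174. 160.]
side 160 104 [525.  95. 160.] [553. 183. 170.]
top 90 10 [492. 170.  91.] [495. 183.  98.]
top 100 1 [492. 174. 104.] [492. 174. 104.]
```

The fingertips show at about z = 103 while the TCP reads 76, so the real tips are some 26 mm higher than reported. The fingers were above the bar. Regrip lower.

>>> servo_tool --commands '[[0.4, [0, 0, -0.02], [0, 0, 0]], [0.4, [0, -0.017, 0], [0, 0, 0]], [0.4, [0, -0.016, 0], [0, 0, 0]], [0.4, [0, 0, 0.01], [0, 0, 0]], [0.4, [0, 0, 0.01], [0, 0, 0]], [0.4, [0, 0, 0.01], [0, 0, 0]], [0.4, [0, 0, 0.01], [0, 0, 0]], [0.4, [0, 0, 0.005], [0, 0, 0]], [0.4, [0, 0, 0], [0, 0, 0]]]'

```text
time_s: 13.78
eef_pos: [536.1, 173.2, 49.6]
ee_rot: [0.0, 1.0, -0.023, -0.001]
force: [0.4, -0.2, 1.3]
grip_width: 0.3
grip_force: 0.0
```

>>> servo_tool --commands '[[1, [0, 0, 0], [0, 0, 0]], [1, [0, 0, 0], [0, 0, 0]], [1, [0, 0, 0], [0, 0, 0]], [1, [0, 0, 0], [0, 0, 0]], [1, [0, 0, 0], [0, 0, 0]]]' --squeeze 40

```text
time_s: 14.2
eef_pos: [537.0, 173.5, 51.4]
ee_rot: [0.0, 1.0, -0.023, 0.0]
force: [1.4, -1.8, -2.2]
grip_width: 0.112
grip_force: 39.0
```

>>> servo_tool --commands '[[1, [0, 0.01, 0], [0, 0, 0]], [1, [0, 0.02, 0], [0, 0, 0]], [1, [0, 0.02, 0], [0, 0, 0]], [1, [0, 0.02, 0], [0, 0, 0]], [1, [0, 0.02, 0], [0, 0, 0]], [1, [0, 0.02, 0], [0, 0, 0]], [1, [0, 0.02, 0], [0, 0, 0]], [1, [0, 0.01, 0], [0, 0, 0]], [1, [0, 0.005, 0], [0, 0, 0]], [1, [0, 0, 0], [0, 0, 0]]]'

```text
time_s: 15.03
eef_pos: [529.9, 28.1, 51.4]
ee_rot: [0.0, 1.0, -0.023, -0.001]
force: [-2.3, -1.8, 0.5]
grip_width: 0.107
grip_force: 39.8
```

>>> servo_tool --commands '[[1, [0, 0.004, 0], [0, 0, 0]], [1, [0, 0.004, 0], [0, 0, 0]], [1, [0, 0.004, 0], [0, 0, 0]], [1, [0, 0, 0], [0, 0, 0]]]'

```text
time_s: 15.37
eef_pos: [529.4, 16.7, 51.4]
ee_rot: [0.0, 1.0, -0.022, -0.001]
force: [-5.2, -1.5, 1.8]
grip_width: 0.111
grip_force: 40.0
```

>>> servo_tool --commands '[[1, [0.002, 0.004, 0], [0, 0, 0]], [1, [0, 0.004, 0], [0, 0, 0]], [1, [0, 0.004, 0], [0, 0, 0]], [1, [0, 0, 0], [0, 0, 0]]]'

```text
time_s: 15.7
eef_pos: [529.1, 13.7, 51.3]
ee_rot: [-0.008, 1.0, -0.023, -0.002]
force: [-7.9, 52.0, 11.4]
grip_width: 0.111
grip_force: 42.7
```

>>> servo_tool --commands '[[1, [0, 0.004, 0], [0, 0, 0]], [1, [0, 0.004, 0], [0, 0, 0]], [1, [0, 0, 0], [0, 0, 0]], [1, [0, 0, 0], [0, 0, 0]]]'

```text
time_s: 16.03
eef_pos: [529.1, 13.6, 51.2]
ee_rot: [-0.014, 1.0, -0.023, -0.002]
force: [-0.1, 96.6, 12.9]
grip_width: 0.111
grip_force: 48.8
```

>>> servo_tool --commands '[[1, [0, -0.008, 0], [0, 0, 0]], [1, [0, -0.008, 0], [0, 0, 0]], [0.4, [0, -0.001, 0], [0, 0, 0]], [0.4, [0, 0, 0], [0, 0, 0]], [0.4, [0, 0, -0.02], [0, 0, 0]], [0.4, [0, 0, -0.04], [0, 0, 0]], [0.4, [0, 0, -0.04], [0, 0, 0]], [0, [0, 0.03, -0.04], [0, 0, 0]], [0, [0, 0.04, 0], [0, 0, 0]], [0, [0, 0.04, 0], [0, 0, 0]]]'

```text
time_s: 16.87
eef_pos: [528.2, -92.8, 187.3]
ee_rot: [0.001, 1.0, -0.021, 0.003]
force: [0.5, -0.5, -1.0]
grip_width: 0.504
grip_force: 0.0
```

```bash
python3 - <<'E'
from h import *
for n in('top','side'):
    c=snap(n); print(n)
    blobs(c,42,56,(250,700,-480,-60)); blobs(c,82,104,(440,650,-10,50),15);blobs(c,106,117,(200,700,20,100),15)
plan(458.2,-157.2,150,-3.4)
E
```

```text
top
[408 210  28  44 846] [ 576.7 -275.1] [ 56.4 110.6] 166.4 zmed 50.7 med [ 577.3 -274.2]
[454 258  27  45 853] [ 452.1 -387.5] [110.8  55.7] 5.7 zmed 50.7 med [ 453.4 -386.5]
[365 273   8  20  78] [ 448.1 -136.5] [15.6 48.3] 175.4 zmed 49.6 med [ 452.3 -134.6]
[380 282   8  19  70] [ 424.9 -178.3] [14.8 49. ] 161.7 zmed 49.8 med [ 419.  -176.3]
[294 227  16  49 278] [529.6  30.8] [ 37.6 118.8] 179.6 zmed 95.7 med [530.4  19.5]
[285 186  10 131 623] [530.8  58.6] [ 12.4 318.2] 177.3 zmed 111.5 med [531.5  58.6]
side
[197 175  36  34 575] [ 455.  -387.4] [113.5  56. ] 7.0 zmed 52.1 med [ 462.  -382.4]
[273 205  40  37 665] [ 461.3 -157.6] [ 58.7 112.8] 175.6 zmed 52.1 med [ 468.1 -153.1]
[202 221  46  36 734] [ 580.1 -275.3] [ 56.4 111.6] 165.6 zmed 52.2 med [ 584.9 -271.2]
[332 236  37  39 289] [532.3  27.9] [ 35. 121.] 177.0 zmed 97.5 med [535.4  19. ]
[325 210  72 102 708] [533.6  57.3] [ 14.  321.6] 177.4 zmed 113.1 med [554.9  57.4]
t 16.97 at [527.2 -96.4 185.1] yaw -2.9 tool d mm [-65.9  64.2  35.1] turn units 0.09 F [-0.3  0.  -0.2] w 0.499 gf 0.0
```

Both cameras show the drawer open and the loaves in place. Going to the nearest loaf.

>>> servo_tool --commands '[[-1, [-0.022, 0.0215, 0.01], [0, 0, 0.1]], [-1, [-0.022, 0.0215, 0.01], [0, 0, 0]], [-1, [-0.021, 0.0215, 0.015], [0, 0, 0]], [-1, [0, 0, 0.03], [0, 0, 0]], [-1, [0, 0, 0.03], [0, 0, 0]], [-1, [0, 0, 0.03], [0, 0, 0]], [-1, [0, 0, 0.03], [0, 0, 0]], [-1, [0, 0, 0.02], [0, 0, 0]], [-1, [0, 0, 0.01], [0, 0, 0]], [-1, [0, 0, 0], [0, 0, 0]]]'

```text
time_s: 17.8
eef_pos: [458.1, -151.8, -1.8]
ee_rot: [-0.001, 1.0, -0.028, -0.001]
force: [-0.3, 0.3, 0.5]
grip_width: 1.0
grip_force: 0.0
```

>>> servo_tool --commands '[[-1, [0, 0, 0.005], [0, 0, 0]], [-1, [0, 0, 0.004], [0, 0, 0]], [-1, [0, 0, 0], [0, 0, 0]], [-1, [0, 0, 0], [0, 0, 0]]]'

```text
time_s: 18.13
eef_pos: [459.1, -152.4, -8.8]
ee_rot: [0.0, 1.0, -0.028, 0.001]
force: [0.6, -0.1, 0.1]
grip_width: 1.003
grip_force: 0.0
```

```bash
python3 - <<'E'
from h import *
plan(459,-157.4,-10,-3.4)
c=snap('side');W=world(c)
m=(abs(W[...,0]-459)<45)&((abs(W[...,1]+157+43)<14)|(abs(W[...,1]+157-43)<14))
h=W[m]
for lo in range(0,80,8):
    k=h[(h[:,2]>lo)&(h[:,2]<=lo+8)]
    if len(k):print(lo,len(k),np.round(k.min(0)),np.round(k.max(0)))
E
```

```text
t 18.13 at [ 459.1 -152.4   -8.8] yaw -3.2 tool d mm [0.2 5.  1.2] turn units 0.04 F [ 0.6 -0.1  0.1] w 1.003 gf 0.0
0 257 [ 414. -214.    0.] [ 504. -100.    8.]
8 60 [ 417. -214.    8.] [ 503. -101.   12.]
24 6 [ 446. -198.   29.] [ 467. -105.   32.]
32 23 [ 447. -208.   32.] [ 475. -101.   40.]
40 32 [ 445. -210.   40.] [ 490. -101.   48.]
48 33 [ 445. -210.   48.] [ 476. -100.   56.]
56 33 [ 446. -209.   56.] [ 476. -101.   64.]
64 17 [ 457. -206.   65.] [ 473. -100.   72.]
72 37 [ 448. -212.   72.] [ 477. -100.   80.]
```

Tips confirmed at z≈30 when open. Centre, close and lift.

>>> servo_tool --commands '[[-1, [0, 0.005, 0.003], [0, 0, 0]], [-1, [0, 0, 0], [0, 0, 0]], [0, [0, 0, 0], [0, 0, 0]], [0.5, [0, 0, 0], [0, 0, 0]], [1, [0, 0, 0], [0, 0, 0]], [1, [0, 0, 0], [0, 0, 0]], [1, [0, 0, 0], [0, 0, 0]], [1, [0, 0, -0.01], [0, 0, 0]], [1, [0, 0, -0.02], [0, 0, 0]], [1, [0, 0, -0.03], [0, 0, 0]]]' --squeeze 50

```text
time_s: 19.02
eef_pos: [457.0, -156.2, 47.0]
ee_rot: [-0.001, 1.0, -0.028, -0.002]
force: [0.9, -1.0, -2.0]
grip_width: 0.645
grip_force: 53.3
```

>>> servo_tool --commands '[[1, [0, 0, -0.03], [0, 0, 0]], [1, [0, 0, -0.03], [0, 0, 0]], [1, [0, 0, -0.02], [0, 0, 0]], [1, [0, 0, 0], [0, 0, -0.5]], [1, [0, 0, 0], [0, 0, -0.9]], [1, [0, 0, 0], [0, 0, -0.9]], [1, [0, 0, 0], [0, 0, -0.9]], [1, [0, 0, 0], [0, 0, -0.9]], [1, [0, 0, 0], [0, 0, -0.9]], [1, [0, 0, 0], [0, 0, -0.9]]]'

```text
time_s: 19.85
eef_pos: [458.1, -156.8, 128.0]
ee_rot: [-0.0, 0.96, 0.28, -0.0]
force: [0.1, -0.3, -0.8]
grip_width: 0.649
grip_force: 53.5
```

```bash
python3 - <<'E'
from h import *
plan(440,160,140,87.3)
c=snap('top')
cv2.imwrite('pics/t6.png',cv2.resize(c['pixels'][170:340,190:390,::-1],(700,595),interpolation=cv2.INTER_CUBIC))
for n in('top','side'): 
    c=snap(n); blobs(c,26,34,(380,700,70,240),30)
E
```

```text
t 19.85 at [ 458.1 -156.8  128. ] yaw 32.5 tool d mm [ 155.  -276.9  -12. ] turn units -9.13 F [ 0.1 -0.3 -0.8] w 0.649 gf 53.5
[ 222  194   66  114 2442] [536.  156.3] [169.8 294.1] 179.4 zmed 29.8 med [540.4 142.8]
[ 339  240  112  122 2412] [535.  144.5] [151.1 299.4] 179.2 zmed 31.1 med [555.5 117.9]
```

View pics/t6.png

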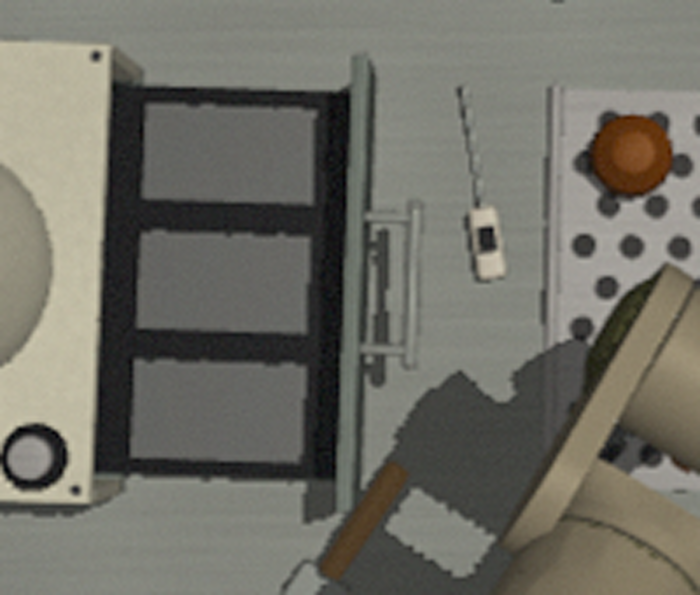

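Recess floors, crop px: near one (130..306, 360..463), middle (135..311, 231..333), far (142..318, 104..205). All are wholly out and empty.

```bash
python3 - <<'E'
from h import *
c=dict(np.load('/tmp/top.npz'))
g=c['pixels'].astype(int);W=world(c)
for nm,b in(('r2',(228,245,275,300)),('r1',(230,238,276,264)),('r0',(231,201,278,227))):
    u=190+(np.array({'r2':(218,411),'r1':(223,282),'r0':(230,154.5)}[nm]))/3.5
    v=170+u[1]-190
    print(nm,np.round(ray(c,u[0],v,20),1))
# floor mask via z
m=((W[...,2]>14)&(W[...,2]<25)&(W[...,0]>380)&(W[...,0]<690)&(W[...,1]>70)&(W[...,1]<235)).astype(np.uint8)
m=cv2.erode(m,np.ones((3,3),np.uint8))
n,l,st,_=cv2.connectedComponentsWithStats(m)
for i in range(1,n):
    if st[i,4]>100: print(st[i],*rect(W,l==i))
E
```

```text
r2 [439.3 163.7  20. ]
r1 [535.1 159.4  20. ]
r0 [630.6 153.6  20. ]
[231 201  48  27 739] [632.8 156.9] [123.9  68.1] 87.2
[230 237  48  28 738] [536.5 161.1] [123.9  68.9] 87.2
[228 274  48  27 639] [440.4 165.9] [123.6  67.6] 89.2
```

>>> servo_tool --commands '[[1, [0, 0, 0], [0, 0, -1]], [1, [0, 0, 0], [0, 0, -1]], [1, [0, 0, 0], [0, 0, -1]], [1, [0, 0, 0], [0, 0, -1]], [1, [0, 0, 0], [0, 0, -1]], [1, [0, 0, 0], [0, 0, -1]], [1, [0, 0, 0], [0, 0, -1]], [1, [0, 0, 0], [0, 0, -1]], [1, [0, 0, 0], [0, 0, -1]], [1, [0, 0, 0], [0, 0, -0.13]]]'

```text
time_s: 20.83
eef_pos: [458.3, -157.0, 127.8]
ee_rot: [-0.0, 0.725, 0.689, -0.0]
force: [0.5, -0.2, -1.4]
grip_width: 0.651
grip_force: 53.5
```

>>> servo_tool --commands '[[1, [0.02, 0, 0], [0, 0, 0]], [1, [0.035, -0.004, 0], [0, 0, 0]], [1, [0.035, -0.004, 0], [0, 0, 0]], [1, [0.035, -0.004, 0], [0, 0, 0]], [1, [0.035, -0.004, 0], [0, 0, 0]], [1, [0.035, -0.004, 0], [0, 0, 0]], [1, [0.035, -0.004, 0], [0, 0, 0]], [1, [0.035, -0.004, 0], [0, 0, 0]], [1, [0.035, -0.004, 0], [0, 0, 0]], [1, [0.02, 0, 0], [0, 0, 0]]]'

```text
time_s: 21.67
eef_pos: [442.1, 167.1, 127.8]
ee_rot: [-0.0, 0.726, 0.687, 0.0]
force: [1.0, 0.0, -1.8]
grip_width: 0.648
grip_force: 53.4
```

```bash
python3 -c "
from h import *
plan(440,163.5,6,87.3)"
```

```text
t 21.67 at [442.1 167.1 127.8] yaw 86.8 tool d mm [ -3.7  -1.9 121.8] turn units -0.08 F [ 1.   0.  -1.8] w 0.648 gf 53.4
```

>>> servo_tool --commands '[[1, [0, 0, 0.02], [0, 0, -0.08]], [1, [0, 0, 0.03], [0, 0, 0]], [1, [0, 0, 0.03], [0, 0, 0]], [1, [0, 0, 0.015], [0, 0, 0]], [1, [0, 0, 0], [0, 0, 0]], [1, [0, 0, 0], [0, 0, 0]]]'

```text
time_s: 22.17
eef_pos: [443.1, 164.1, 32.8]
ee_rot: [-0.0, 0.724, 0.69, -0.0]
force: [0.2, 0.2, -1.3]
grip_width: 0.648
grip_force: 53.5
```

```bash
python3 -c "
from h import *
plan(440,163.5,5,87.3)
c=snap('top'); blobs(c,70,95,(390,490,70,240),30)
c=snap('side'); blobs(c,70,95,(390,490,70,240),30)"
```

```text
t 22.17 at [443.1 164.1  32.8] yaw 87.3 tool d mm [-0.7 -3.1 27.8] turn units 0.0 F [ 0.2  0.2 -1.3] w 0.648 gf 53.5
[265 277   6  23  64] [439.7 115.3] [54.3 12.3] 2.2 zmed 90.2 med [443.2 112.8]
[396 243  13  19 108] [462.4 119. ] [44.8 21.8] 48.7 zmed 85.9 med [467.1 122.7]
[410 256  40  20 256] [465.6 191.6] [36.1 84.8] 119.4 zmed 84.8 med [471.3 192.5]
```

>>> servo_tool --commands '[[1, [-0.001, -0.002, 0.012], [0, 0, 0]], [1, [0, 0, 0.008], [0, 0, 0]], [1, [0, 0, 0.004], [0, 0, 0]], [1, [0, 0, 0.002], [0, 0, 0]], [1, [0, 0, 0], [0, 0, 0]]]'

```text
time_s: 22.68
eef_pos: [441.3, 163.2, 6.7]
ee_rot: [0.0, 0.723, 0.691, 0.0]
force: [-0.1, 0.2, -2.3]
grip_width: 0.652
grip_force: 53.5
```

>>> servo_tool --commands '[[0, [0, 0, 0], [0, 0, 0]], [-0.8, [0, 0, 0], [0, 0, 0]], [-0.8, [0, 0, 0], [0, 0, 0]], [-0.8, [0, 0, -0.02], [0, 0, 0]], [-0.8, [0, 0, -0.04], [0, 0, 0]], [-0.8, [0, 0, -0.04], [0, 0, 0]], [-0.8, [0, 0, -0.03], [0, 0, 0]], [-0.8, [-0.03, 0, 0], [0, 0, 0]], [-0.8, [-0.04, 0, 0], [0, 0, 0]], [-1, [-0.04, 0, 0], [0, 0, 0]]]'

```text
time_s: 23.52
eef_pos: [436.2, 52.4, 137.5]
ee_rot: [0.001, 0.722, 0.692, 0.001]
force: [0.9, -0.5, -0.3]
grip_width: 1.002
grip_force: 0.0
```

>>> servo_tool --commands '[[-1, [-0.035, 0.014, 0], [0, 0, 1]], [-1, [-0.035, 0.014, 0], [0, 0, 1]], [-1, [-0.035, 0.014, 0], [0, 0, 1]], [-1, [-0.035, 0.01, 0], [0, 0, 1]], [-1, [-0.035, 0, 0], [0, 0, 1]], [-1, [-0.035, 0, 0], [0, 0, 1]], [-1, [0, 0.03, 0], [0, 0, 1]], [-1, [0, 0.03, 0], [0, 0, 1]], [-1, [0, 0.03, 0], [0, 0, 1]], [-1, [0, 0.03, 0], [0, 0, 1]]]'

```text
time_s: 24.35
eef_pos: [506.3, -242.5, 137.0]
ee_rot: [0.0, 0.972, 0.235, 0.0]
force: [0.3, 0.4, 0.6]
grip_width: 0.998
grip_force: 0.0
```

```bash
python3 -c "
from h import *
for n in('top','side'):
    print(n);c=snap(n); blobs(c,58,75,(390,490,90,240),100); blobs(c,42,56,(300,700,-480,-60),100)
plan(577.5,-275.2,100,-13)"
```

```text
top
[228 277  45  23 919] [439.2 164.1] [111.7  55.4] 89.0 zmed 66.8 med [439.7 163.7]
[411 210  25  21 222] [ 613.8 -274.6] [41.4 73.1] 111.8 zmed 50.0 med [ 615.6 -273.9]
[460 274  21  29 330] [ 430.4 -391.2] [67.9 53.6] 5.3 zmed 50.9 med [ 420.5 -397.2]
side
[396 244  52  34 958] [442.8 163.1] [112.5  60.7] 86.6 zmed 68.7 med [449.4 165.6]
[197 175  36  34 551] [ 455.1 -387.4] [116.3  57.6] 7.9 zmed 52.0 med [ 465.6 -382. ]
[202 221  46  36 736] [ 580.2 -276.5] [ 58.3 111.4] 166.8 zmed 52.3 med [ 586.8 -271.8]
t 24.45 at [ 506.6 -244.4  136.4] yaw 27.2 tool d mm [48.9 59.8 36.4] turn units 6.7 F [0.5 0.5 1.1] w 1.002 gf 0.0
```

>>> servo_tool --commands '[[-1, [0, 0, 0], [0, 0, 1]], [-1, [0, 0, 0], [0, 0, 1]], [-1, [0, 0, 0], [0, 0, 1]], [-1, [0, 0, 0], [0, 0, 1]], [-1, [0, 0, 0], [0, 0, 1]], [-1, [0, 0, 0], [0, 0, 1]], [-1, [0.026, 0.004, 0], [0, 0, 0.7]], [-1, [0.026, 0.005, 0], [0, 0, 0]], [-1, [0.025, 0.005, 0], [0, 0, 0]], [-1, [0, 0, 0.03], [0, 0, 0]]]'

```text
time_s: 25.28
eef_pos: [583.2, -272.9, 112.1]
ee_rot: [0.003, 0.994, -0.11, 0.006]
force: [0.9, -0.4, 0.6]
grip_width: 0.999
grip_force: 0.0
```

>>> servo_tool --commands '[[-1, [0, 0, 0.04], [0, 0, 0]], [-1, [0, 0, 0.03], [0, 0, 0]], [-1, [0, 0, 0], [0, 0, 0]], [-1, [0, 0, 0], [0, 0, 0]]]'

```text
time_s: 25.62
eef_pos: [577.6, -269.6, 36.6]
ee_rot: [-0.001, 0.994, -0.11, -0.001]
force: [0.3, 0.3, 1.3]
grip_width: 1.003
grip_force: 0.0
```

```bash
python3 -c "
from h import *
plan(577.8,-275.4,-12,-13.3)
c=snap('side'); blobs(c,42,54,(520,650,-340,-220),100)"
```

```text
t 25.62 at [ 577.6 -269.6   36.6] yaw -12.7 tool d mm [ 1.5  5.6 48.6] turn units 0.1 F [0.3 0.3 1.3] w 1.003 gf 0.0
[202 224  35  34 404] [ 588.6 -277.9] [57.3 93.4] 164.8 zmed 51.1 med [ 602.3 -272.2]
```

>>> servo_tool --commands '[[-1, [0.0015, 0.0056, 0], [0, 0, 0.1]], [-1, [0, 0, 0.02], [0, 0, 0]], [-1, [0, 0, 0.015], [0, 0, 0]], [-1, [0, 0, 0.01], [0, 0, 0]], [-1, [0, 0, 0.004], [0, 0, 0]], [-1, [0, 0, 0], [0, 0, 0]], [0, [0, 0, 0], [0, 0, 0]], [0.5, [0, 0, 0], [0, 0, 0]], [1, [0, 0, 0], [0, 0, 0]], [1, [0, 0, 0], [0, 0, 0]]]' --squeeze 50

```text
time_s: 26.5
eef_pos: [578.9, -276.5, -11.0]
ee_rot: [0.001, 0.993, -0.116, 0.001]
force: [-0.3, 0.4, 4.9]
grip_width: 0.65
grip_force: 54.5
```

>>> servo_tool --commands '[[1, [0, 0, 0], [0, 0, 0]], [1, [0, 0, -0.01], [0, 0, 0]], [1, [0, 0, -0.025], [0, 0, 0]], [1, [0, 0, -0.035], [0, 0, 0]], [1, [0, 0, -0.035], [0, 0, 0]], [1, [0, 0, -0.035], [0, 0, 0]], [1, [0, 0, 0], [0, 0, -0.7]], [1, [0, 0, 0], [0, 0, -1]], [1, [0, 0, 0], [0, 0, -1]], [1, [0, 0, 0], [0, 0, -1]]]'

```text
time_s: 27.33
eef_pos: [578.0, -275.7, 128.1]
ee_rot: [-0.0, 0.997, 0.08, -0.0]
force: [-0.1, -0.4, -2.4]
grip_width: 0.649
grip_force: 53.8
```

>>> servo_tool --commands '[[1, [0, 0, 0], [0, 0, -1]], [1, [0, 0, 0], [0, 0, -1]], [1, [0, 0, 0], [0, 0, -1]], [1, [0, 0, 0], [0, 0, -1]], [1, [0, 0, 0], [0, 0, -1]], [1, [0, 0, 0], [0, 0, -1]], [1, [0, 0, 0], [0, 0, -1]], [1, [0, 0, 0], [0, 0, -1]], [1, [0, 0, 0], [0, 0, -1]], [1, [0, 0, 0], [0, 0, -1]]]'

```text
time_s: 28.17
eef_pos: [578.0, -275.7, 127.9]
ee_rot: [-0.0, 0.823, 0.568, -0.0]
force: [0.0, 0.5, -2.0]
grip_width: 0.648
grip_force: 53.7
```

```bash
python3 -c "
from h import *
plan(536.5,160,150,87.3)"
```

```text
t 28.17 at [ 578.  -275.7  127.9] yaw 69.2 tool d mm [ 392.5 -193.6  -22.1] turn units -3.02 F [ 0.   0.5 -2. ] w 0.648 gf 53.7
```

>>> servo_tool --commands '[[1, [0, 0, 0], [0, 0, -1]], [1, [0, 0, 0], [0, 0, -1]], [1, [0, 0, 0], [0, 0, -1]], [1, [0.02, 0, 0], [0, 0, 0]], [1, [0.036, -0.006, 0], [0, 0, 0]], [1, [0.036, -0.006, 0], [0, 0, 0]], [1, [0.036, -0.006, 0], [0, 0, 0]], [1, [0.036, -0.006, 0], [0, 0, 0]], [1, [0.036, -0.006, 0], [0, 0, 0]], [1, [0.036, -0.006, 0], [0, 0, 0]]]'

```text
time_s: 29.0
eef_pos: [554.4, -36.6, 128.1]
ee_rot: [-0.0, 0.726, 0.688, -0.0]
force: [-0.4, -0.2, -1.8]
grip_width: 0.649
grip_force: 53.7
```

>>> servo_tool --commands '[[1, [0.036, -0.006, 0], [0, 0, 0]], [1, [0.036, -0.006, 0], [0, 0, 0]], [1, [0.036, -0.006, 0], [0, 0, 0]], [1, [0.036, -0.006, 0], [0, 0, 0]], [1, [0.036, -0.002, 0], [0, 0, 0]], [1, [0.017, 0, 0], [0, 0, 0]], [1, [0, 0, 0.02], [0, 0, 0]], [1, [0, 0, 0.03], [0, 0, 0]], [1, [0, 0, 0.03], [0, 0, 0]], [1, [0, 0, 0.01], [0, 0, 0]]]'

```text
time_s: 29.83
eef_pos: [537.5, 159.7, 34.2]
ee_rot: [-0.002, 0.726, 0.688, -0.002]
force: [-0.7, -0.2, -3.1]
grip_width: 0.648
grip_force: 53.8
```

>>> servo_tool --commands '[[1, [0, 0, 0], [0, 0, 0]], [1, [0, 0, 0], [0, 0, 0]]]'

```text
time_s: 30.0
eef_pos: [540.4, 159.7, 38.7]
ee_rot: [0.0, 0.726, 0.688, 0.0]
force: [0.4, -0.4, -1.2]
grip_width: 0.65
grip_force: 53.8
```

```bash
python3 -c "
from h import *
plan(536.5,159.5,6.5,87.3)
c=snap('top'); blobs(c,70,105,(490,590,65,240),30)
c=snap('side'); blobs(c,80,105,(490,590,65,240),30)"
```

```text
t 30.0 at [540.4 159.7  38.7] yaw 86.9 tool d mm [-0.5 -3.9 32.2] turn units -0.07 F [ 0.4 -0.4 -1.2] w 0.65 gf 53.8
[266 238   7  23 104] [535.2 110.4] [13.2 54.9] 173.6 zmed 97.4 med [532.9 109.5]
[378 262  17  27 216] [541.2 116.7] [59.2 30.3] 4.3 zmed 100.9 med [557.5 116.8]
[393 271  40  32 508] [551.9 185. ] [59.8 79.5] 161.0 zmed 100.9 med [559.4 190.9]
```

>>> servo_tool --commands '[[1, [0, -0.003, 0.012], [0, 0, -0.07]], [1, [0, 0, 0.01], [0, 0, 0]], [1, [0, 0, 0.006], [0, 0, 0]], [1, [0, 0, 0.003], [0, 0, 0]], [1, [0, 0, 0.001], [0, 0, 0]], [1, [0, 0, 0], [0, 0, 0]], [1, [0, 0, 0], [0, 0, 0]]]'

```text
time_s: 30.68
eef_pos: [537.2, 160.0, 6.0]
ee_rot: [0.0, 0.724, 0.69, 0.0]
force: [-0.4, -1.1, -1.8]
grip_width: 0.645
grip_force: 53.9
```

>>> servo_tool --commands '[[0, [0, 0, 0], [0, 0, 0]], [-0.8, [0, 0, 0], [0, 0, 0]], [-0.8, [0, 0, 0], [0, 0, 0]], [-0.8, [0, 0, -0.02], [0, 0, 0]], [-0.8, [0, 0, -0.04], [0, 0, 0]], [-0.8, [0, 0, -0.04], [0, 0, 0]], [-0.8, [0, 0, -0.03], [0, 0, 0]], [-0.8, [-0.035, 0, 0], [0, 0, 0]], [-0.8, [-0.038, -0.006, 0], [0, 0, 0]], [-1, [-0.038, -0.006, 0], [0, 0, 0]]]'

```text
time_s: 31.52
eef_pos: [519.5, 48.7, 136.4]
ee_rot: [0.001, 0.723, 0.691, 0.001]
force: [0.1, -0.4, -0.2]
grip_width: 0.995
grip_force: 0.0
```

>>> servo_tool --commands '[[-1, [-0.038, -0.008, 0], [0, 0, 0]], [-1, [-0.038, -0.008, 0], [0, 0, 0]], [-1, [-0.038, -0.008, 0], [0, 0, 0]], [-1, [-0.038, -0.008, 0], [0, 0, 0]], [-1, [-0.038, -0.008, 0], [0, 0, 0]], [-1, [-0.038, -0.008, 0], [0, 0, 0]], [-1, [-0.038, -0.008, 0], [0, 0, 0]], [-1, [-0.038, -0.008, 0], [0, 0, 0]], [-1, [-0.038, -0.008, 0], [0, 0, 0]], [-1, [-0.038, -0.008, 0], [0, 0, 0]]]'

```text
time_s: 32.35
eef_pos: [421.1, -328.1, 136.1]
ee_rot: [0.0, 0.724, 0.69, -0.0]
force: [0.7, -0.2, 0.9]
grip_width: 0.996
grip_force: 0.0
```

>>> servo_tool --commands '[[-1, [0, 0, 0], [0, 0, 1]], [-1, [0, 0, 0], [0, 0, 1]], [-1, [0, 0, 0], [0, 0, 1]], [-1, [0, 0, 0], [0, 0, 1]], [-1, [0, 0, 0], [0, 0, 1]], [-1, [0, 0, 0], [0, 0, 1]], [-1, [0, 0, 0], [0, 0, 1]], [-1, [0, 0, 0], [0, 0, 1]], [-1, [0, 0, 0], [0, 0, 1]], [-1, [0, 0, 0], [0, 0, 1]]]'

```text
time_s: 33.18
eef_pos: [422.0, -326.3, 136.0]
ee_rot: [0.0, 0.972, 0.233, 0.0]
force: [0.6, -0.0, 0.7]
grip_width: 1.004
grip_force: 0.0
```

```bash
python3 -c "
from h import *
for n in('top','side'):
    print(n);c=snap(n); blobs(c,58,75,(390,690,90,240),100); blobs(c,42,56,(300,700,-480,-60),100)
plan(453.5,-387.4,100,6.5)"
```

```text
top
[230 239  44  23 910] [535.4 159.4] [110.3  55.4] 86.7 zmed 66.8 med [535.1 159.2]
[228 276  44  24 921] [440.1 165. ] [110.2  55.7] 87.3 zmed 67.0 med [440.  164.6]
[454 258  22  17 178] [ 494.7 -378.1] [30.1 60.6] 119.0 zmed 49.7 med [ 494.3 -373.6]
side
[396 244  52  34 969] [443.7 163.5] [112.5  60.3] 85.5 zmed 68.7 med [449.3 165.7]
[ 377  272   54   36 1086] [538.5 159.1] [112.4  58. ] 87.1 zmed 68.7 med [543.7 161.6]
[197 175  36  34 581] [ 454.3 -387.2] [114.1  56.5] 5.8 zmed 52.3 med [ 462.3 -382.4]
t 33.28 at [ 422.  -326.3  135.9] yaw 27.2 tool d mm [ 0.1 68.8 35.9] turn units 3.46 F [ 0.2 -0.7 -0. ] w 1.003 gf 0.0
```

>>> servo_tool --commands '[[-1, [0, 0, 0], [0, 0, 1]], [-1, [0, 0, 0], [0, 0, 1]], [-1, [0, 0, 0], [0, 0, 1]], [-1, [0, 0, 0], [0, 0, 0.46]], [-1, [0.012, 0.032, 0], [0, 0, 0]], [-1, [0.012, 0.032, 0], [0, 0, 0]], [-1, [0, 0, 0.03], [0, 0, 0]], [-1, [0, 0, 0.04], [0, 0, 0]], [-1, [0, 0, 0.03], [0, 0, 0]], [-1, [0, 0, 0], [0, 0, 0]]]'

```text
time_s: 34.12
eef_pos: [450.7, -384.4, 29.9]
ee_rot: [-0.004, 0.998, 0.059, -0.003]
force: [-0.2, 1.0, -0.3]
grip_width: 0.995
grip_force: 0.0
```

>>> servo_tool --commands '[[-1, [0, 0, 0], [0, 0, 0]], [-1, [0, 0, 0], [0, 0, 0]]]'

```text
time_s: 34.28
eef_pos: [453.9, -388.0, 38.0]
ee_rot: [0.001, 0.998, 0.058, 0.001]
force: [-0.2, -0.2, 0.4]
grip_width: 1.0
grip_force: 0.0
```

```bash
python3 -c "
from h import *
plan(453,-387.4,-12,6.2)"
```

```text
t 34.28 at [ 453.9 -388.    38. ] yaw 6.6 tool d mm [-0.8 -0.7 50. ] turn units 0.07 F [-0.2 -0.2  0.4] w 1.0 gf 0.0
```

>>> servo_tool --commands '[[-1, [-0.0008, -0.0007, 0.02], [0, 0, 0.07]], [-1, [0, 0, 0.015], [0, 0, 0]], [-1, [0, 0, 0.011], [0, 0, 0]], [-1, [0, 0, 0.004], [0, 0, 0]], [-1, [0, 0, 0], [0, 0, 0]], [0, [0, 0, 0], [0, 0, 0]], [0.5, [0, 0, 0], [0, 0, 0]], [1, [0, 0, 0], [0, 0, 0]], [1, [0, 0, 0], [0, 0, 0]], [1, [0, 0, 0], [0, 0, 0]]]' --squeeze 50

```text
time_s: 35.12
eef_pos: [452.8, -387.3, -13.0]
ee_rot: [0.001, 0.999, 0.054, 0.001]
force: [-0.8, -0.7, 5.2]
grip_width: 0.648
grip_force: 53.7
```

>>> servo_tool --commands '[[1, [0, 0, -0.01], [0, 0, 0]], [1, [0, 0, -0.025], [0, 0, 0]], [1, [0, 0, -0.035], [0, 0, 0]], [1, [0, 0, -0.035], [0, 0, 0]], [1, [0, 0, -0.035], [0, 0, 0]], [1, [0, 0, 0], [0, 0, -0.5]], [1, [0, 0, 0], [0, 0, -1]], [1, [0, 0, 0], [0, 0, -1]], [1, [0, 0, 0], [0, 0, -1]], [1, [0, 0, 0], [0, 0, -1]]]'

```text
time_s: 35.95
eef_pos: [452.0, -386.2, 126.3]
ee_rot: [-0.0, 0.958, 0.288, 0.0]
force: [0.2, -0.3, -2.3]
grip_width: 0.65
grip_force: 53.4
```

>>> servo_tool --commands '[[1, [0, 0, 0], [0, 0, -1]], [1, [0, 0, 0], [0, 0, -1]], [1, [0, 0, 0], [0, 0, -1]], [1, [0, 0, 0], [0, 0, -1]], [1, [0, 0, 0], [0, 0, -1]], [1, [0, 0, 0], [0, 0, -1]], [1, [0, 0, 0], [0, 0, -1]], [1, [0, 0, 0], [0, 0, -1]], [1, [0, 0, 0], [0, 0, -1]], [1, [0, 0, 0], [0, 0, 0]]]'

```text
time_s: 36.78
eef_pos: [452.0, -386.2, 126.2]
ee_rot: [-0.0, 0.723, 0.69, 0.0]
force: [-0.1, 0.6, -2.5]
grip_width: 0.649
grip_force: 53.3
```

```bash
python3 -c "
from h import *
plan(632,155,130,87.3)"
```

```text
t 36.78 at [ 452.  -386.2  126.2] yaw 87.3 tool d mm [549.  154.6  -3.8] turn units 0.01 F [-0.1  0.6 -2.5] w 0.649 gf 53.3
```

>>> servo_tool --commands '[[1, [0.02, 0.005, 0], [0, 0, 0]], [1, [0.036, 0.01, 0], [0, 0, 0]], [1, [0.036, 0.01, 0], [0, 0, 0]], [1, [0.036, 0.01, 0], [0, 0, 0]], [1, [0.036, 0.01, 0], [0, 0, 0]], [1, [0.036, 0.01, 0], [0, 0, 0]], [1, [0.036, 0.01, 0], [0, 0, 0]], [1, [0.036, 0.01, 0], [0, 0, 0]], [1, [0.036, 0.01, 0], [0, 0, 0]], [1, [0.036, 0.01, 0], [0, 0, 0]]]'

```text
time_s: 37.62
eef_pos: [564.5, -45.7, 126.2]
ee_rot: [0.0, 0.726, 0.688, 0.0]
force: [0.6, -1.2, -1.6]
grip_width: 0.652
grip_force: 53.3
```

>>> servo_tool --commands '[[1, [0.036, 0.01, 0], [0, 0, 0]], [1, [0.036, 0.01, 0], [0, 0, 0]], [1, [0.036, 0.01, 0], [0, 0, 0]], [1, [0.036, 0.01, 0], [0, 0, 0]], [1, [0.036, 0.01, 0], [0, 0, 0]], [1, [0.02, 0.006, 0], [0, 0, 0]], [1, [0.005, 0.0025, 0], [0, 0, 0]], [1, [0, 0, 0.03], [0, 0, 0]], [1, [0, 0, 0.04], [0, 0, 0]], [1, [0, 0, 0.015], [0, 0, 0]]]'

```text
time_s: 38.45
eef_pos: [630.5, 153.3, 36.0]
ee_rot: [-0.002, 0.726, 0.688, -0.003]
force: [-1.1, 0.5, -1.9]
grip_width: 0.648
grip_force: 53.7
```

>>> servo_tool --commands '[[1, [0, 0, 0], [0, 0, 0]], [1, [0, 0, 0], [0, 0, 0]], [1, [0, 0, 0], [0, 0, 0]]]'

```text
time_s: 38.7
eef_pos: [634.1, 153.8, 42.8]
ee_rot: [0.001, 0.725, 0.689, 0.001]
force: [1.2, 1.3, -0.6]
grip_width: 0.646
grip_force: 53.6
```

```bash
python3 -c "
from h import *
plan(632.3,155,6,87.3)
c=snap('top'); blobs(c,80,105,(580,690,65,240),30)
c=snap('side'); blobs(c,80,105,(580,690,65,240),30)"
```

```text
t 38.7 at [634.1 153.8  42.8] yaw 87.0 tool d mm [ 1.1 -1.9 36.8] turn units -0.04 F [ 1.2  1.3 -0.6] w 0.646 gf 53.6
[268 201   6  22  55] [627.5 103.7] [11.6 52.8] 170.1 zmed 100.3 med [621.2 102.5]
[357 304  11  15  89] [655.3 110.7] [27.8 11.8] 82.3 zmed 97.4 med [657.7 112.3]
[373 312  42  23 267] [655.  184.9] [35.5 85.5] 130.0 zmed 95.3 med [661.1 185.6]
```

>>> servo_tool --commands '[[1, [0.001, -0.001, 0.015], [0, 0, -0.04]], [1, [0, 0, 0.01], [0, 0, 0]], [1, [0, 0, 0.007], [0, 0, 0]], [1, [0, 0, 0.004], [0, 0, 0]], [1, [0, 0, 0.001], [0, 0, 0]], [1, [0, 0, 0], [0, 0, 0]], [1, [0, 0, 0], [0, 0, 0]]]'

```text
time_s: 39.38
eef_pos: [632.4, 155.2, 4.1]
ee_rot: [0.0, 0.723, 0.691, 0.0]
force: [-0.3, 1.1, -1.4]
grip_width: 0.648
grip_force: 53.8
```

>>> servo_tool --commands '[[0, [0, 0, 0], [0, 0, 0]], [-0.8, [0, 0, 0], [0, 0, 0]], [-0.8, [0, 0, 0], [0, 0, 0]], [-0.8, [0, 0, -0.02], [0, 0, 0]], [-0.8, [0, 0, -0.04], [0, 0, 0]], [-0.8, [0, 0, -0.04], [0, 0, 0]], [-0.8, [0, 0, -0.03], [0, 0, 0]], [-0.8, [-0.035, -0.006, 0], [0, 0, 1]], [-0.8, [-0.038, -0.006, 0], [0, 0, 1]], [0.4, [-0.038, 0, 0], [0, 0, 1]]]'

```text
time_s: 40.22
eef_pos: [602.7, 46.3, 134.4]
ee_rot: [0.001, 0.823, 0.568, 0.001]
force: [1.2, 0.1, -0.0]
grip_width: 0.776
grip_force: 0.0
```

>>> servo_tool --commands '[[0.4, [-0.03, 0, 0], [0, 0, 1]], [0.4, [-0.03, 0, 0], [0, 0, 1]], [0.4, [-0.02, 0, 0], [0, 0, 1]], [0.4, [0, 0, 0], [0, 0, 1]], [0.4, [0, 0, 0], [0, 0, 1]], [0.4, [0, 0, 0], [0, 0, 1]], [0.4, [0, 0, 0], [0, 0, 1]], [0.4, [0, 0, 0], [0, 0, 1]], [0.4, [0, 0, 0], [0, 0, 1]], [0.4, [0, 0, 0], [0, 0, 1]]]'

```text
time_s: 41.05
eef_pos: [568.5, -24.7, 134.0]
ee_rot: [0.0, 0.997, 0.079, 0.0]
force: [0.5, -0.5, 0.6]
grip_width: 0.298
grip_force: 0.0
```

```bash
python3 -c "
from h import *
for n in('top','side'):
    print(n);c=snap(n); blobs(c,58,75,(390,690,90,240),100); blobs(c,42,56,(300,700,-480,-60),100);blobs(c,106,117,(200,700,20,100),15); blobs(c,86,104,(440,650,-10,40),15)
plan(530,18,110,-2.7)"
```

```text
top
[233 198  45  23 889] [639.5 149.9] [111.9  55.7] 86.3 zmed 66.7 med [638.5 149.1]
[230 239  44  23 908] [535.2 159.6] [110.1  55.7] 88.3 zmed 66.9 med [535.1 159.3]
[228 276  45  24 917] [440.1 163.9] [111.9  55.8] 87.4 zmed 66.9 med [439.9 163.1]
[290 186   5  18  78] [668.4  51.8] [10.4 41.9] 179.3 zmed 111.3 med [671.1  51.9]
[305 244   5  14  63] [530.4  17.3] [10.2 32.3] 178.9 zmed 95.7 med [529.2  17.3]
side
[396 244  51  34 968] [443.3 163. ] [111.6  58.8] 86.8 zmed 68.8 med [449.2 165.3]
[ 377  271   54   38 1079] [537.8 158.5] [111.7  57.6] 87.0 zmed 68.6 med [544.1 161.1]
[ 353  304   56   41 1230] [642.7 148.9] [112.3  58. ] 88.3 zmed 68.5 med [647.3 151.6]
[325 210  72 100 689] [532.6  56.7] [ 14.2 321.1] 177.2 zmed 113.2 med [552.4  57.1]
[332 236  33  39 277] [531.  24.] [120.   31.4] 0.2 zmed 97.6 med [538.3  18.3]
t 41.15 at [568.5 -24.7 134. ] yaw 9.3 tool d mm [-31.1 -48.3  24. ] turn units 2.0 F [-0.1 -0.3 -0.7] w 0.297 gf 0.0
```

All three loaves are flat in their recesses: tops at one height, and the far loaf is against its wall but inside. Shut the drawer by the handle.

>>> servo_tool --commands '[[0.4, [0, 0, 0], [0, 0, 1]], [0.4, [0, 0, 0], [0, 0, 1]], [0.4, [-0.02, -0.02, 0], [0, 0, 0]], [0.4, [-0.02, -0.02, 0], [0, 0, 0]], [0.4, [0, 0, 0.02], [0, 0, 0]], [0.4, [0, 0, 0], [0, 0, 0]], [0.4, [0, 0, 0], [0, 0, 0]]]'

```text
time_s: 41.73
eef_pos: [530.2, 17.1, 113.7]
ee_rot: [-0.0, 1.0, -0.022, -0.0]
force: [0.7, -0.2, 0.4]
grip_width: 0.301
grip_force: 0.0
```

```bash
python3 -c "
from h import *
plan(530,17.2,52,-2.7)"
```

```text
t 41.73 at [530.2  17.1 113.7] yaw -2.5 tool d mm [-0.2 -0.1 61.7] turn units 0.03 F [ 0.7 -0.2  0.4] w 0.301 gf 0.0
```

>>> servo_tool --commands '[[0.4, [0, 0, 0.02], [0, 0, 0]], [0.4, [0, 0, 0.02], [0, 0, 0]], [0.4, [0, 0, 0.015], [0, 0, 0]], [0.4, [0, 0, 0.006], [0, 0, 0]], [0.4, [0, 0, 0], [0, 0, 0]], [1, [0, 0, 0], [0, 0, 0]], [1, [0, 0, 0], [0, 0, 0]], [1, [0, 0, 0], [0, 0, 0]], [1, [0, 0, 0], [0, 0, 0]]]' --squeeze 40

```text
time_s: 42.48
eef_pos: [531.2, 16.8, 53.8]
ee_rot: [0.0, 1.0, -0.023, 0.001]
force: [0.1, -2.1, 3.7]
grip_width: 0.114
grip_force: 39.4
```

>>> servo_tool --commands '[[1, [0, -0.005, 0], [0, 0, 0]], [1, [0, -0.01, 0], [0, 0, 0]], [1, [0, -0.018, 0], [0, 0, 0]], [1, [0, -0.02, 0], [0, 0, 0]], [1, [0, -0.02, 0], [0, 0, 0]], [1, [0, -0.02, 0], [0, 0, 0]], [1, [0, -0.02, 0], [0, 0, 0]], [1, [0, -0.02, 0], [0, 0, 0]], [1, [0, -0.015, 0], [0, 0, 0]], [1, [0, 0, 0], [0, 0, 0]]]'

```text
time_s: 43.32
eef_pos: [538.6, 168.0, 53.8]
ee_rot: [-0.001, 1.0, -0.022, 0.002]
force: [4.6, 1.2, 2.9]
grip_width: 0.111
grip_force: 39.9
```

```bash
python3 -c "
from h import *
plan(537.4,183.5,52,-2.7)"
```

```text
t 43.32 at [538.6 168.   53.8] yaw -2.5 tool d mm [ -1.8 -15.5   1.8] turn units 0.03 F [4.6 1.2 2.9] w 0.111 gf 39.9
```

>>> servo_tool --commands '[[1, [0, -0.006, 0], [0, 0, 0]], [1, [0, -0.005, 0], [0, 0, 0]], [1, [0, -0.004, 0], [0, 0, 0]], [1, [0, -0.002, 0], [0, 0, 0]], [1, [0, 0, 0], [0, 0, 0]]]'

```text
time_s: 43.73
eef_pos: [539.2, 182.7, 53.8]
ee_rot: [-0.0, 1.0, -0.023, 0.002]
force: [5.4, 0.5, 5.4]
grip_width: 0.112
grip_force: 40.1
```

>>> servo_tool --commands '[[1, [0, -0.001, 0], [0, 0, 0]], [1, [0, -0.001, 0], [0, 0, 0]], [1, [0, -0.001, 0], [0, 0, 0]], [1, [0, 0, 0], [0, 0, 0]]]'

```text
time_s: 44.07
eef_pos: [539.2, 183.5, 53.8]
ee_rot: [0.001, 1.0, -0.023, 0.001]
force: [3.5, -11.0, 7.3]
grip_width: 0.112
grip_force: 40.4
```

Drawer is against its stop (handle y=183.5 = 13.5+170). Release, rise, go over the shutter.

>>> servo_tool --commands '[[1, [0, 0.002, 0], [0, 0, 0]], [0.4, [0, 0, 0], [0, 0, 0]], [0.4, [0, 0, 0], [0, 0, 0]], [0.4, [0, 0, -0.02], [0, 0, 0]], [0.4, [0, 0, -0.04], [0, 0, 0]], [1, [0, 0, -0.04], [0, 0, 0]], [1, [0, 0, -0.02], [0, 0, 0]], [1, [-0.03, -0.022, 0], [0, 0, 0]], [1, [-0.03, -0.022, 0], [0, 0, 0]], [1, [-0.03, -0.022, 0], [0, 0, 0]]]'

```text
time_s: 44.9
eef_pos: [449.2, 253.6, 172.2]
ee_rot: [0.0, 1.0, -0.024, -0.001]
force: [0.2, 0.1, -0.5]
grip_width: 0.004
grip_force: 0.0
```

>>> servo_tool --commands '[[1, [-0.03, -0.022, 0], [0, 0, 0]], [1, [0, 0, 0], [0, 0, 0]], [1, [0, 0, 0], [0, 0, 0]]]'

```text
time_s: 45.15
eef_pos: [420.5, 277.4, 172.5]
ee_rot: [0.0, 1.0, -0.022, -0.001]
force: [0.7, -0.6, 0.5]
grip_width: 0.001
grip_force: 0.0
```

```bash
python3 -c "
from h import *
plan(415.3,275,128,-2.7)
for n in('top','side'):
    c=snap(n);print(n);blobs(c,86,104,(440,650,150,200),15);blobs(c,106,117,(400,700,180,235),15);blobs(c,42,56,(250,700,-480,150),60)
"
```

```text
t 45.15 at [420.5 277.4 172.5] yaw -2.5 tool d mm [-5.1  2.6 44.5] turn units 0.04 F [ 0.7 -0.6  0.5] w 0.001 gf 0.0
top
[233 225  11  49 243] [537.2 190. ] [ 24.3 119.2] 177.3 zmed 95.6 med [536.5 183.3]
[218 183  10 123 610] [549.7 223.6] [ 14.1 298.6] 177.5 zmed 111.6 med [547.5 223.7]
side
[403 264  29  41 280] [539.5 186.6] [119.9  25.4] 0.1 zmed 97.7 med [546.2 183.6]
[401 242  61 106 624] [550.3 222.2] [ 15. 299.] 178.1 zmed 113.5 med [569.8 221.5]
```

>>> servo_tool --commands '[[1, [-0.005, 0.0025, 0.02], [0, 0, 0]], [1, [0, 0, 0.02], [0, 0, 0]], [1, [0, 0, 0.006], [0, 0, 0]], [1, [0, 0, 0.004], [0, 0, 0]], [1, [0, 0, 0.002], [0, 0, 0]], [1, [0, 0, 0], [0, 0, 0]]]'

```text
time_s: 45.75
eef_pos: [417.6, 273.8, 121.1]
ee_rot: [0.0, 1.0, -0.023, 0.0]
force: [-1.1, -1.8, 2.5]
grip_width: 0.0
grip_force: 1.4
```

>>> servo_tool --commands '[[1, [0, 0, 0.002], [0, 0, 0]], [1, [0, 0, 0.001], [0, 0, 0]], [1, [0, 0, 0.001], [0, 0, 0]], [1, [0, 0, 0], [0, 0, 0]]]'

```text
time_s: 46.08
eef_pos: [417.8, 274.1, 117.6]
ee_rot: [-0.0, 1.0, -0.023, 0.001]
force: [0.3, -2.8, 5.9]
grip_width: -0.002
grip_force: 3.1
```

>>> servo_tool --commands '[[1, [0, 0, 0.001], [0, 0, 0]], [1, [0, 0, 0.001], [0, 0, 0]], [1, [0, 0, 0.001], [0, 0, 0]], [1, [0, 0, 0], [0, 0, 0]]]'

```text
time_s: 46.42
eef_pos: [418.0, 274.3, 117.1]
ee_rot: [-0.0, 1.0, -0.023, 0.002]
force: [-8.9, -7.4, 31.9]
grip_width: -0.0
grip_force: 15.5
```

>>> servo_tool --commands '[[1, [0, 0, 0.001], [0, 0, 0]], [1, [0, 0, 0.001], [0, 0, 0]], [1, [0, 0, 0], [0, 0, 0]], [1, [0, 0, 0], [0, 0, 0]]]'

```text
time_s: 46.75
eef_pos: [418.2, 274.3, 116.8]
ee_rot: [-0.0, 1.0, -0.023, 0.003]
force: [-14.4, -9.9, 47.9]
grip_width: -0.001
grip_force: 23.9
```

>>> servo_tool --commands '[[1, [0, 0, -0.004], [0, 0, 0]], [1, [0, 0, -0.004], [0, 0, 0]], [1, [0, 0, -0.02], [0, 0, 0]], [1, [0, 0, -0.03], [0, 0, 0]], [0.4, [0.03, 0.02, 0], [0, 0, 0]], [0.4, [0.03, 0.024, 0], [0, 0, 0]], [0.4, [0.03, 0.024, 0], [0, 0, 0]], [0.4, [0.03, 0.022, 0], [0, 0, 0]], [0.4, [0, 0, 0], [0, 0, 0]], [0.4, [0, 0, 0], [0, 0, 0]]]'

```text
time_s: 47.58
eef_pos: [533.4, 177.8, 168.9]
ee_rot: [-0.0, 1.0, -0.024, -0.0]
force: [0.2, 1.4, 0.4]
grip_width: 0.307
grip_force: 0.0
```

```bash
python3 -c "
from h import *
plan(538,183.4,110,-2.7)
for n in('top','side'):
    c=snap(n);W=world(c);r=np.hypot(W[...,0]-415.5,W[...,1]-275.2);print(n,[(a,round(float(np.nanmedian(W[(r>a)&(r<=a+2)][:,2])),1)) for a in range(0,34,2)])
"
```

```text
t 47.58 at [533.4 177.8 168.9] yaw -2.8 tool d mm [ 4.3 -5.9 58.9] turn units -0.01 F [0.2 1.4 0.4] w 0.307 gf 0.0
top [(0, nan), (2, nan), (4, nan), (6, nan), (8, nan), (10, nan), (12, nan), (14, nan), (16, nan), (18, nan), (20, nan), (22, nan), (24, nan), (26, nan), (28, nan), (30, nan), (32, nan)]
side [(0, 149.1), (2, 148.7), (4, 148.2), (6, 149.4), (8, 148.7), (10, 147.7), (12, 145.7), (14, 143.6), (16, 139.0), (18, 138.2), (20, 135.9), (22, 131.8), (24, 127.2), (26, 126.4), (28, 126.5), (30, 126.9), (32, 127.1)]
  return np.nanmean(a, axis, out=out, keepdims=keepdims)
```

Housing top is ~137, below the pressed cap (141), so the hard stop was the button's own end: pressed. Open the drawer again.

>>> servo_tool --commands '[[0.4, [0.004, -0.0058, 0.02], [0, 0, 0]], [0.4, [0, 0, 0.035], [0, 0, 0]], [0.4, [0, 0, 0.03], [0, 0, 0]], [0.4, [0, 0, 0.02], [0, 0, 0]], [0.4, [0, 0, 0.01], [0, 0, 0]], [0.4, [0, 0, 0], [0, 0, 0]], [1, [0, 0, 0], [0, 0, 0]], [1, [0, 0, 0], [0, 0, 0]], [1, [0, 0, 0], [0, 0, 0]], [1, [0, 0, 0], [0, 0, 0]]]' --squeeze 40

```text
time_s: 48.52
eef_pos: [537.0, 183.6, 55.8]
ee_rot: [0.001, 1.0, -0.023, 0.0]
force: [-1.8, -6.9, -2.9]
grip_width: 0.109
grip_force: 38.9
```

>>> servo_tool --commands '[[1, [0, 0.008, 0], [0, 0, 0]], [1, [0, 0.016, 0], [0, 0, 0]], [1, [0, 0.02, 0], [0, 0, 0]], [1, [0, 0.02, 0], [0, 0, 0]], [1, [0, 0.02, 0], [0, 0, 0]], [1, [0, 0.02, 0], [0, 0, 0]], [1, [0, 0.02, 0], [0, 0, 0]], [1, [0, 0.02, 0], [0, 0, 0]], [1, [0, 0.01, 0], [0, 0, 0]], [1, [0, 0, 0], [0, 0, 0]]]'

```text
time_s: 49.35
eef_pos: [529.5, 28.3, 55.8]
ee_rot: [0.0, 1.0, -0.024, -0.0]
force: [-5.7, -0.5, 3.0]
grip_width: 0.11
grip_force: 40.2
```

```bash
python3 -c "
from h import *
plan(530,16,53,-2.7)"
```

```text
t 49.35 at [529.5  28.3  55.8] yaw -2.7 tool d mm [ 1.1 12.3  2.8] turn units -0.01 F [-5.7 -0.5  3. ] w 0.11 gf 40.2
```

>>> servo_tool --commands '[[1, [0, 0.006, 0], [0, 0, 0]], [1, [0, 0.004, 0], [0, 0, 0]], [1, [0, 0.001, 0], [0, 0, 0]], [1, [0, 0, 0], [0, 0, 0]], [0.4, [0, 0, 0], [0, 0, 0]], [0.4, [0, 0, 0], [0, 0, 0]], [0.4, [0, 0, -0.02], [0, 0, 0]], [0.4, [0, 0, -0.04], [0, 0, 0]], [0.4, [0, 0, -0.035], [0, 0, 0]], [-0.8, [0, 0, 0], [0, 0, -1]]]'

```text
time_s: 50.18
eef_pos: [532.8, 19.1, 157.1]
ee_rot: [0.001, 1.0, 0.029, 0.006]
force: [0.8, 0.1, 0.9]
grip_width: 0.429
grip_force: 0.0
```

>>> servo_tool --commands '[[-0.8, [0, 0, 0], [0, 0, -1]], [-0.8, [0, 0, 0], [0, 0, -1]], [-0.8, [0, 0, 0], [0, 0, -1]], [-0.8, [0, 0, 0], [0, 0, -1]], [-0.8, [0, 0, 0], [0, 0, -1]], [-0.8, [0, 0, 0], [0, 0, -1]], [-0.8, [0, 0, 0], [0, 0, -1]], [-0.8, [0, 0, 0], [0, 0, -1]], [-0.8, [0, 0, 0], [0, 0, -1]], [-0.8, [0, 0, 0], [0, 0, -1]]]'

```text
time_s: 51.02
eef_pos: [529.9, 19.5, 150.3]
ee_rot: [0.001, 0.85, 0.527, 0.001]
force: [-0.1, -0.3, -0.3]
grip_width: 0.902
grip_force: 0.0
```

>>> servo_tool --commands '[[-0.8, [0, 0, 0], [0, 0, -1]], [-0.8, [0, 0, 0], [0, 0, -1]], [-0.8, [0, 0, 0], [0, 0, -1]], [-0.8, [0, 0, 0], [0, 0, -1]]]'

```text
time_s: 51.35
eef_pos: [529.9, 19.5, 150.3]
ee_rot: [0.001, 0.721, 0.693, 0.001]
force: [0.2, 0.3, -0.3]
grip_width: 0.899
grip_force: 0.0
```

```bash
python3 -c "
from h import *
for n in('top','side'):
    print(n);c=snap(n); blobs(c,58,76,(390,690,80,240),100); blobs(c,106,117,(200,700,20,100),15)
plan(440,163,150,87.3)"
```

```text
top
[232 198  44  23 875] [639.4 153.5] [110.6  55.3] 86.8 zmed 66.8 med [639.2 153.9]
[228 239  33  23 657] [536.5 177.4] [83.  55.6] 86.4 zmed 67.0 med [535.5 177. ]
[227 276  28  23 555] [441.9 187.7] [69.1 55.4] 88.8 zmed 67.1 med [442.5 188.1]
[288 186   6  35 171] [647.   55.2] [12.4 84.4] 176.7 zmed 111.2 med [646.8  54.8]
[286 267   5  16  73] [472.1  63.7] [10.4 36.5] 179.3 zmed 112.1 med [473.3  63.5]
side
[397 244  52  35 978] [444.1 166.7] [111.3  60.1] 86.2 zmed 68.6 med [449.2 169.3]
[ 379  272   54   37 1097] [539.8 162.1] [111.8  57.3] 87.1 zmed 68.8 med [544.5 164.7]
[ 354  304   57   41 1243] [642.7 152.8] [111.9  58.8] 86.3 zmed 68.7 med [647.7 154.7]
[326 210  72 102 712] [532.5  59.8] [ 14.8 322.8] 177.1 zmed 113.1 med [553.9  59.6]
t 51.45 at [529.8  19.5 150.2] yaw 87.4 tool d mm [139.4 -96.1   0.2] turn units 0.02 F [-0.3 -0.7  0.5] w 0.904 gf 0.0
```

>>> servo_tool --commands '[[-0.8, [0.03, -0.02, 0], [0, 0, 0]], [-0.8, [0.03, -0.02, 0], [0, 0, 0]], [-0.8, [0.03, -0.02, 0], [0, 0, 0]], [-0.8, [0.03, -0.02, 0], [0, 0, 0]], [-0.8, [0.023, -0.015, 0], [0, 0, 0]], [-0.8, [0, 0, 0.03], [0, 0, 0]], [-0.8, [0, 0, 0.04], [0, 0, 0]], [-0.8, [0, 0, 0.03], [0, 0, 0]], [-0.8, [0, 0, 0], [0, 0, 0]], [-0.8, [0, 0, 0], [0, 0, 0]]]'

```text
time_s: 52.28
eef_pos: [441.0, 166.7, 49.8]
ee_rot: [-0.0, 0.724, 0.69, -0.0]
force: [0.4, -0.6, 0.5]
grip_width: 0.899
grip_force: 0.0
```

```bash
python3 -c "
from h import *
plan(441.5,166.5,4.5,87.3)"
```

```text
t 52.28 at [441.  166.7  49.8] yaw 87.2 tool d mm [-0.2  0.5 45.3] turn units -0.01 F [ 0.4 -0.6  0.5] w 0.899 gf 0.0
```

>>> servo_tool --commands '[[-0.8, [0, 0, 0.02], [0, 0, 0]], [-0.8, [0, 0, 0.015], [0, 0, 0]], [-0.8, [0, 0, 0.008], [0, 0, 0]], [-0.8, [0, 0, 0.002], [0, 0, 0]], [-0.8, [0, 0, 0], [0, 0, 0]], [0, [0, 0, 0], [0, 0, 0]], [0.5, [0, 0, 0], [0, 0, 0]], [1, [0, 0, 0], [0, 0, 0]], [1, [0, 0, 0], [0, 0, 0]], [1, [0, 0, 0], [0, 0, 0]]]' --squeeze 50

```text
time_s: 53.12
eef_pos: [441.8, 166.8, 6.0]
ee_rot: [0.001, 0.723, 0.691, 0.001]
force: [-1.4, -1.1, 7.3]
grip_width: 0.649
grip_force: 53.0
```

>>> servo_tool --commands '[[1, [0, 0, -0.01], [0, 0, 0]], [1, [0, 0, -0.03], [0, 0, 0]], [1, [0, 0, -0.035], [0, 0, 0]], [1, [0, 0, -0.035], [0, 0, 0]], [1, [0, 0, -0.02], [0, 0, 0]], [1, [0, 0, 0], [0, 0, 0]]]'

```text
time_s: 53.62
eef_pos: [443.2, 167.1, 139.7]
ee_rot: [0.003, 0.723, 0.691, 0.004]
force: [0.6, 1.4, -1.6]
grip_width: 0.648
grip_force: 53.9
```

>>> servo_tool --commands '[[1, [-0.02, 0, 0], [0, 0, 0]], [1, [-0.038, 0.001, 0], [0, 0, 0]], [1, [-0.038, 0.001, 0], [0, 0, 0]], [1, [-0.038, 0.001, 0], [0, 0, 0]], [1, [-0.038, 0.001, 0], [0, 0, 0]], [1, [-0.038, 0.001, 0], [0, 0, 0]], [1, [-0.038, 0, 0], [0, 0, 0]], [1, [-0.038, 0, 0], [0, 0, 0]], [1, [-0.038, 0, 0], [0, 0, 0]], [1, [-0.034, 0, 0], [0, 0, 0]]]'

```text
time_s: 54.45
eef_pos: [428.7, -193.1, 134.3]
ee_rot: [-0.0, 0.723, 0.69, -0.0]
force: [-0.1, 0.2, -1.7]
grip_width: 0.648
grip_force: 53.9
```

>>> servo_tool --commands '[[1, [0, 0, 0.02], [0, 0, 0]], [1, [0, 0, 0.035], [0, 0, 0]], [1, [0, 0, 0.03], [0, 0, 0]], [1, [0, 0, 0.01], [0, 0, 0]], [1, [0, 0, 0], [0, 0, 0]], [1, [0, 0, 0], [0, 0, 0]]]'

```text
time_s: 54.95
eef_pos: [429.9, -191.2, 40.3]
ee_rot: [0.0, 0.723, 0.691, 0.0]
force: [0.6, -0.6, -1.0]
grip_width: 0.654
grip_force: 53.7
```

```bash
python3 -c "
from h import *
plan(430,-190,-10.5,87.3)
c=snap('side');blobs(c,50,130,(390,470,-260,-120),30)"
```

```text
t 54.95 at [ 429.9 -191.2   40.3] yaw 87.4 tool d mm [ 1.2  0.1 50.8] turn units 0.01 F [ 0.6 -0.6 -1. ] w 0.654 gf 53.7
[278 179  33  41 811] [ 430.1 -170.8] [77.8 73.7] 0.5 zmed 100.7 med [ 443.8 -163.8]
[263 190  16  20 106] [ 457.  -218.5] [56.5 12.2] 72.7 zmed 76.9 med [ 453.3 -232.5]
```

>>> servo_tool --commands '[[1, [0, 0, 0.02], [0, 0, 0]], [1, [0, 0, 0.015], [0, 0, 0]], [1, [0, 0, 0.01], [0, 0, 0]], [1, [0, 0, 0.004], [0, 0, 0]], [1, [0, 0, 0.001], [0, 0, 0]], [1, [0, 0, 0], [0, 0, 0]], [0, [0, 0, 0], [0, 0, 0]], [-0.8, [0, 0, 0], [0, 0, 0]], [-0.8, [0, 0, 0], [0, 0, 0]], [-0.8, [0, 0, -0.02], [0, 0, 0]]]'

```text
time_s: 55.83
eef_pos: [428.3, -190.2, 8.0]
ee_rot: [-0.002, 0.723, 0.691, -0.0]
force: [0.8, 0.3, -0.5]
grip_width: 0.9
grip_force: 0.0
```

>>> servo_tool --commands '[[-0.8, [0, 0, -0.04], [0, 0, 0]], [-0.8, [0, 0, -0.04], [0, 0, 0]], [-0.8, [0, 0, -0.035], [0, 0, 0]], [-0.8, [0.034, 0.009, 0], [0, 0, 0]], [-0.8, [0.036, 0.009, 0], [0, 0, 0]], [-0.8, [0.036, 0.009, 0], [0, 0, 0]], [-0.8, [0.036, 0.009, 0], [0, 0, 0]], [-0.8, [0.036, 0.009, 0], [0, 0, 0]], [-0.8, [0.036, 0.009, 0], [0, 0, 0]], [-0.8, [0.036, 0.009, 0], [0, 0, 0]]]'

```text
time_s: 56.67
eef_pos: [504.4, 57.6, 125.2]
ee_rot: [0.0, 0.723, 0.691, 0.0]
force: [0.6, 0.3, 0.0]
grip_width: 0.898
grip_force: 0.0
```

>>> servo_tool --commands '[[-0.8, [0.036, 0.009, 0], [0, 0, 0]], [-0.8, [0.036, 0.009, 0], [0, 0, 0]], [-0.8, [0.034, 0.01, 0], [0, 0, 0]], [-0.8, [0, 0, 0.02], [0, 0, 0]], [-0.8, [0, 0, 0.04], [0, 0, 0]], [-0.8, [0, 0, 0.02], [0, 0, 0]], [-0.8, [0, 0, 0], [0, 0, 0]], [-0.8, [0, 0, 0], [0, 0, 0]]]'

```text
time_s: 57.33
eef_pos: [536.9, 160.3, 44.9]
ee_rot: [-0.0, 0.723, 0.691, -0.0]
force: [-1.2, 0.1, 0.9]
grip_width: 0.898
grip_force: 0.0
```

```bash
python3 -c "
from h import *
plan(538,162,5,87.3)
for n in('top','side'):
    print(n);c=snap(n); blobs(c,42,57,(300,700,-480,-60),100)"
```

```text
t 57.33 at [536.9 160.3  44.9] yaw 87.4 tool d mm [ 1.8  1.1 39.9] turn units 0.01 F [-1.2  0.1  0.9] w 0.898 gf 0.0
top
[368 279  44  23 881] [ 428.7 -189.8] [109.8  55.6] 88.2 zmed 51.0 med [ 428.9 -187.9]
side
[264 197  47  30 687] [ 431.4 -189.2] [111.5  60. ] 88.6 zmed 52.6 med [ 439. -185.]
```

>>> servo_tool --commands '[[-0.8, [0.0018, 0.001, 0.018], [0, 0, 0]], [-0.8, [0, 0, 0.013], [0, 0, 0]], [-0.8, [0, 0, 0.007], [0, 0, 0]], [-0.8, [0, 0, 0.001], [0, 0, 0]], [-0.8, [0, 0, 0], [0, 0, 0]], [0, [0, 0, 0], [0, 0, 0]], [0.5, [0, 0, 0], [0, 0, 0]], [1, [0, 0, 0], [0, 0, 0]], [1, [0, 0, 0], [0, 0, 0]], [1, [0, 0, 0], [0, 0, 0]]]' --squeeze 50

```text
time_s: 58.27
eef_pos: [538.6, 162.1, 6.9]
ee_rot: [0.001, 0.723, 0.691, 0.001]
force: [-1.4, -0.5, 6.7]
grip_width: 0.65
grip_force: 53.8
```

>>> servo_tool --commands '[[1, [0, 0, -0.01], [0, 0, 0]], [1, [0, 0, -0.03], [0, 0, 0]], [1, [0, 0, -0.035], [0, 0, 0]], [1, [0, 0, -0.035], [0, 0, 0]], [1, [0, 0, -0.02], [0, 0, 0]], [1, [0, 0, 0], [0, 0, 0]], [1, [-0.02, 0.001, 0], [0, 0, 0]], [1, [-0.036, 0.002, 0], [0, 0, 0]], [1, [-0.036, 0.002, 0], [0, 0, 0]], [1, [-0.036, 0.002, 0], [0, 0, 0]]]'

```text
time_s: 59.1
eef_pos: [538.2, 32.7, 134.9]
ee_rot: [-0.001, 0.723, 0.691, -0.0]
force: [-0.1, -0.3, -1.5]
grip_width: 0.649
grip_force: 54.1
```

>>> servo_tool --commands '[[1, [-0.036, 0.002, 0], [0, 0, 0]], [1, [-0.036, 0.002, 0], [0, 0, 0]], [1, [-0.036, 0.002, 0], [0, 0, 0]], [1, [-0.036, 0.002, 0], [0, 0, 0]], [1, [-0.036, 0.002, 0], [0, 0, 0]], [1, [-0.036, 0.002, 0], [0, 0, 0]], [1, [-0.036, 0.002, 0], [0, 0, 0]], [1, [-0.036, 0.002, 0], [0, 0, 0]], [1, [-0.034, 0.001, 0], [0, 0, 0]], [1, [0, 0, 0.02], [0, 0, 0]]]'

```text
time_s: 59.93
eef_pos: [541.4, -295.3, 117.7]
ee_rot: [0.004, 0.725, 0.689, -0.0]
force: [1.6, -0.5, -1.6]
grip_width: 0.646
grip_force: 54.2
```

>>> servo_tool --commands '[[1, [0, 0, 0.035], [0, 0, 0]], [1, [0, 0, 0.03], [0, 0, 0]], [1, [0, 0, 0.01], [0, 0, 0]], [1, [0, 0, 0], [0, 0, 0]], [1, [0, 0, 0], [0, 0, 0]]]'

```text
time_s: 60.35
eef_pos: [541.5, -288.7, 41.4]
ee_rot: [0.0, 0.723, 0.691, 0.0]
force: [0.9, 0.5, -2.1]
grip_width: 0.645
grip_force: 53.8
```

```bash
python3 -c "
from h import *
plan(540,-290,-10.5,87.3)
c=snap('side');blobs(c,50,130,(490,590,-360,-220),30)"
```

```text
t 60.35 at [ 541.5 -288.7   41.4] yaw 87.4 tool d mm [-1.4 -1.5 51.9] turn units 0.01 F [ 0.9  0.5 -2.1] w 0.645 gf 53.8
[ 203  189   50   48 1019] [ 550.8 -277.8] [ 88.6 103.1] 139.7 zmed 100.9 med [ 555.7 -266.8]
```

>>> servo_tool --commands '[[1, [0, 0, 0.02], [0, 0, 0]], [1, [0, 0, 0.015], [0, 0, 0]], [1, [0, 0, 0.01], [0, 0, 0]], [1, [0, 0, 0.004], [0, 0, 0]], [1, [0, 0, 0.001], [0, 0, 0]], [1, [0, 0, 0], [0, 0, 0]], [0, [0, 0, 0], [0, 0, 0]], [-0.8, [0, 0, 0], [0, 0, 0]], [-0.8, [0, 0, 0], [0, 0, 0]], [-0.8, [0, 0, -0.02], [0, 0, 0]]]'

```text
time_s: 61.23
eef_pos: [539.8, -287.5, 8.3]
ee_rot: [-0.003, 0.723, 0.691, -0.0]
force: [-0.5, 0.3, -0.3]
grip_width: 0.9
grip_force: 0.0
```

>>> servo_tool --commands '[[-0.8, [0, 0, -0.04], [0, 0, 0]], [-0.8, [0, 0, -0.04], [0, 0, 0]], [-0.8, [0, 0, -0.035], [0, 0, 0]], [-0.8, [0.034, 0.006, 0], [0, 0, 0]], [-0.8, [0.036, 0.006, 0], [0, 0, 0]], [-0.8, [0.036, 0.006, 0], [0, 0, 0]], [-0.8, [0.036, 0.006, 0], [0, 0, 0]], [-0.8, [0.036, 0.006, 0], [0, 0, 0]], [-0.8, [0.036, 0.006, 0], [0, 0, 0]], [-0.8, [0.036, 0.006, 0], [0, 0, 0]]]'

```text
time_s: 62.07
eef_pos: [595.0, -39.0, 126.4]
ee_rot: [0.001, 0.723, 0.691, 0.0]
force: [0.5, -0.6, 0.1]
grip_width: 0.898
grip_force: 0.0
```

>>> servo_tool --commands '[[-0.8, [0.036, 0.006, 0], [0, 0, 0]], [-0.8, [0.036, 0.006, 0], [0, 0, 0]], [-0.8, [0.036, 0.006, 0], [0, 0, 0]], [-0.8, [0.036, 0.006, 0], [0, 0, 0]], [-0.8, [0.036, 0.006, 0], [0, 0, 0]], [-0.8, [0.016, 0.005, 0], [0, 0, 0]], [-0.8, [0, 0, 0.035], [0, 0, 0]], [-0.8, [0, 0, 0.03], [0, 0, 0]], [-0.8, [0, 0, 0], [0, 0, 0]], [-0.8, [0, 0, 0], [0, 0, 0]]]'

```text
time_s: 62.9
eef_pos: [638.3, 153.3, 60.5]
ee_rot: [-0.001, 0.723, 0.691, -0.001]
force: [-0.9, 0.0, 0.1]
grip_width: 0.9
grip_force: 0.0
```

```bash
python3 -c "
from h import *
for n in('top','side'):
    print(n);c=snap(n); blobs(c,42,57,(300,700,-480,-60),100);blobs(c,58,76,(390,690,80,240),100)
plan(640,153,5,87.3)"
```

```text
top
[405 235  44  23 858] [ 540.4 -286.8] [111.   55.6] 87.2 zmed 51.0 med [ 539.5 -286.1]
[368 279  44  23 877] [ 428.6 -189.6] [109.7  55.9] 89.0 zmed 50.7 med [ 429.2 -188.5]
[267 199   9  22 158] [637.5 108.6] [20.1 54.2] 179.1 zmed 65.8 med [635.2 108.4]
side
[264 197  47  29 701] [ 433.2 -189.5] [111.9  58.3] 86.4 zmed 52.5 med [ 438.6 -185.7]
[206 212  47  31 755] [ 543.8 -287.9] [112.4  59.1] 84.9 zmed 52.6 med [ 548.4 -282. ]
[355 304  56  40 912] [643.2 153.1] [111.5  56.5] 87.1 zmed 68.0 med [651.  169.2]
t 63.0 at [639.9 153.2  63.1] yaw 87.3 tool d mm [-0.2  0.1 58.1] turn units 0.01 F [ 0.6 -0.2  0.7] w 0.901 gf 0.0
```

>>> servo_tool --commands '[[-0.8, [0, 0.001, 0.025], [0, 0, 0]], [-0.8, [0, 0, 0.02], [0, 0, 0]], [-0.8, [0, 0, 0.01], [0, 0, 0]], [-0.8, [0, 0, 0.003], [0, 0, 0]], [-0.8, [0, 0, 0], [0, 0, 0]], [0, [0, 0, 0], [0, 0, 0]], [0.5, [0, 0, 0], [0, 0, 0]], [1, [0, 0, 0], [0, 0, 0]], [1, [0, 0, 0], [0, 0, 0]], [1, [0, 0, 0], [0, 0, 0]]]' --squeeze 50

```text
time_s: 63.83
eef_pos: [640.8, 153.4, 4.6]
ee_rot: [0.001, 0.723, 0.691, 0.001]
force: [0.0, -0.4, 6.0]
grip_width: 0.649
grip_force: 53.7
```

>>> servo_tool --commands '[[1, [0, 0, -0.01], [0, 0, 0]], [1, [0, 0, -0.03], [0, 0, 0]], [1, [0, 0, -0.035], [0, 0, 0]], [1, [0, 0, -0.035], [0, 0, 0]], [1, [0, 0, -0.02], [0, 0, 0]], [1, [0, 0, 0], [0, 0, 0]], [1, [-0.02, -0.007, 0], [0, 0, 0]], [1, [-0.036, -0.013, 0], [0, 0, 0]], [1, [-0.036, -0.013, 0], [0, 0, 0]], [1, [-0.036, -0.013, 0], [0, 0, 0]]]'

```text
time_s: 64.67
eef_pos: [586.2, 26.7, 131.7]
ee_rot: [-0.001, 0.723, 0.691, -0.001]
force: [0.9, -0.3, -1.1]
grip_width: 0.654
grip_force: 53.8
```

>>> servo_tool --commands '[[1, [-0.036, -0.013, 0], [0, 0, 0]], [1, [-0.036, -0.013, 0], [0, 0, 0]], [1, [-0.036, -0.013, 0], [0, 0, 0]], [1, [-0.036, -0.013, 0], [0, 0, 0]], [1, [-0.036, -0.013, 0], [0, 0, 0]], [1, [-0.036, -0.013, 0], [0, 0, 0]], [1, [-0.036, -0.013, 0], [0, 0, 0]], [1, [-0.036, -0.013, 0], [0, 0, 0]], [1, [-0.036, -0.013, 0], [0, 0, 0]], [1, [-0.036, -0.013, 0], [0, 0, 0]]]'

```text
time_s: 65.5
eef_pos: [439.9, -327.1, 132.0]
ee_rot: [-0.001, 0.723, 0.691, 0.0]
force: [0.6, 0.0, -2.3]
grip_width: 0.649
grip_force: 53.8
```

>>> servo_tool --commands '[[1, [-0.03, -0.009, 0], [0, 0, 0]], [1, [0, 0, 0.02], [0, 0, 0]], [1, [0, 0, 0.035], [0, 0, 0]], [1, [0, 0, 0.03], [0, 0, 0]], [1, [0, 0, 0.01], [0, 0, 0]], [1, [0, 0, 0], [0, 0, 0]], [1, [0, 0, 0], [0, 0, 0]]]'

```text
time_s: 66.08
eef_pos: [431.3, -355.7, 38.3]
ee_rot: [0.0, 0.723, 0.691, -0.0]
force: [-0.9, -0.7, -0.6]
grip_width: 0.653
grip_force: 53.7
```

```bash
python3 -c "
from h import *
plan(430,-360,-10.5,87.3)
for n in('top','side'):
    print(n);c=snap(n); blobs(c,42,57,(300,700,-480,-60),100);blobs(c,70,120,(390,480,-430,-290),50)"
```

```text
t 66.08 at [ 431.3 -355.7   38.3] yaw 87.4 tool d mm [-4.4 -1.1 48.8] turn units 0.01 F [-0.9 -0.7 -0.6] w 0.653 gf 53.7
top
[405 235  44  22 854] [ 540.6 -287. ] [110.7  54. ] 89.0 zmed 50.8 med [ 539.6 -285.8]
[368 279  44  23 881] [ 429.1 -189.8] [110.2  55.6] 87.1 zmed 51.1 med [ 428.9 -189.4]
[435 273  21  25 192] [ 449. -316.] [28.2 77.2] 137.0 zmed 98.6 med [ 445.8 -309.7]
side
[264 197  47  29 715] [ 431.8 -190. ] [112.3  59. ] 87.4 zmed 52.5 med [ 438.5 -186.3]
[206 212  48  30 761] [ 541.9 -287.5] [116.   60.3] 87.1 zmed 52.4 med [ 548.7 -283.5]
[206 161  46  35 757] [ 437.2 -347.3] [103.8  85. ] 66.3 zmed 100.9 med [ 445.5 -333.1]
```

>>> servo_tool --commands '[[1, [-0.001, 0, 0.02], [0, 0, 0]], [1, [0, 0, 0.014], [0, 0, 0]], [1, [0, 0, 0.009], [0, 0, 0]], [1, [0, 0, 0.004], [0, 0, 0]], [1, [0, 0, 0.001], [0, 0, 0]], [1, [0, 0, 0], [0, 0, 0]], [0, [0, 0, 0], [0, 0, 0]], [-0.8, [0, 0, 0], [0, 0, 0]], [-0.8, [0, 0, 0], [0, 0, 0]], [-0.8, [0, 0, -0.02], [0, 0, 0]]]'

```text
time_s: 67.02
eef_pos: [429.8, -355.2, 7.5]
ee_rot: [-0.003, 0.723, 0.691, 0.0]
force: [-0.3, 0.0, -0.1]
grip_width: 0.904
grip_force: 0.0
```

>>> servo_tool --commands '[[-0.8, [0, 0, -0.04], [0, 0, 0]], [-0.8, [0, 0, -0.04], [0, 0, 0]], [-0.8, [0, 0, -0.03], [0, 0, 0]], [0.4, [0.036, 0.009, 0], [0, 0, 0]], [0.4, [0.036, 0.009, 0], [0, 0, 0]], [0.4, [0.036, 0.009, 0], [0, 0, 0]], [0.4, [0.036, 0.009, 0], [0, 0, 0]], [0.4, [0.036, 0.009, 0], [0, 0, 0]], [0.4, [0.036, 0.009, 0], [0, 0, 0]], [0.4, [0.036, 0.009, 0], [0, 0, 0]]]'

```text
time_s: 67.85
eef_pos: [505.9, -106.0, 120.3]
ee_rot: [0.001, 0.723, 0.691, 0.0]
force: [0.2, -0.4, 0.6]
grip_width: 0.298
grip_force: 0.0
```

>>> servo_tool --commands '[[0.4, [0.036, 0.009, 0], [0, 0, 0]], [0.4, [0.036, 0.009, 0], [0, 0, 0]], [0.4, [0.036, 0.009, 0], [0, 0, 0]], [0.4, [0, 0, 0], [0, 0, 1]], [0.4, [0, 0, 0], [0, 0, 1]], [0.4, [0, 0, 0], [0, 0, 1]], [0.4, [0, 0, 0], [0, 0, 1]], [0.4, [0, 0, 0], [0, 0, 1]], [0.4, [0, 0, 0], [0, 0, 1]], [0.4, [0, 0, 0], [0, 0, 1]]]'

```text
time_s: 68.68
eef_pos: [537.6, -1.1, 120.1]
ee_rot: [0.0, 0.924, 0.383, 0.0]
force: [0.3, -0.2, -0.3]
grip_width: 0.301
grip_force: 0.0
```

>>> servo_tool --commands '[[0.4, [0, 0, 0], [0, 0, 1]], [0.4, [0, 0, 0], [0, 0, 1]], [0.4, [0, 0, 0], [0, 0, 1]], [0.4, [0, 0, 0], [0, 0, 1]], [0.4, [0, 0, 0], [0, 0, 1]], [0.4, [0, 0, 0], [0, 0, 1]], [0.4, [0, 0, 0], [0, 0, 1]], [0.4, [0, 0, 0], [0, 0, 1]]]'

```text
time_s: 69.35
eef_pos: [537.6, -1.1, 120.1]
ee_rot: [0.0, 1.0, -0.026, 0.0]
force: [0.2, 1.0, 0.6]
grip_width: 0.301
grip_force: 0.0
```

```bash
python3 -c "
from h import *
for n in('top','side'):
    print(n);c=snap(n); blobs(c,42,57,(300,700,-480,-60),100);blobs(c,22,40,(580,680,-200,-80),50);blobs(c,106,117,(200,700,20,100),15); blobs(c,86,104,(440,650,-10,40),15)
plan(530,19.5,110,-2.7)"
```

```text
top
[405 235  44  23 862] [ 540.4 -286.6] [111.   55.8] 87.5 zmed 50.7 med [ 539.5 -285.3]
[433 277  44  23 887] [ 430.5 -354.4] [110.2  55.3] 87.2 zmed 51.0 med [ 431. -354.]
[368 279  44  23 886] [ 428.7 -189.8] [109.9  55.7] 88.7 zmed 51.1 med [ 429.1 -189.6]
[358 203  24  23 375] [ 625.3 -144.9] [59.1 58.2] 43.4 zmed 33.3 med [ 624.7 -144.1]
[288 186   6  27 132] [656.4  54.8] [12.2 64.6] 176.9 zmed 111.5 med [656.6  54.5]
[286 260   6  12  57] [494.   62.5] [12.1 26.8] 179.1 zmed 111.5 med [492.7  63.3]
[298 263  10  13  64] [486.1  23.6] [23.8 25. ] 147.3 zmed 96.2 med [482.6  22.9]
side
[208 177  45  27 631] [ 433.4 -356.4] [112.5  57.6] 89.0 zmed 52.8 med [ 439.  -351.7]
[264 197  47  29 703] [ 431.8 -191. ] [113.6  59.1] 86.3 zmed 52.5 med [ 438.8 -186.3]
[206 212  47  31 751] [ 543.  -287.4] [113.7  58.3] 87.2 zmed 52.6 med [ 549.6 -282.9]
[249 267  27  23 377] [ 629.2 -146.3] [59.3 59.8] 115.7 zmed 33.6 med [ 637.2 -140.7]
[326 210  72 101 708] [534.5  59.4] [ 14.5 320.5] 177.3 zmed 113.1 med [553.1  59.9]
[333 236  32  39 273] [530.5  25.5] [ 28.8 122.6] 179.9 zmed 97.4 med [538.5  20.8]
t 69.45 at [537.6  -1.1 120.1] yaw -2.7 tool d mm [ -8.5 -20.3  10.1] turn units 0.0 F [ 0.6  0.8 -0.1] w 0.298 gf 0.0
```

>>> servo_tool --commands '[[0.4, [-0.0085, -0.0205, 0], [0, 0, 0]], [0.4, [0, 0, 0], [0, 0, 0]], [0.4, [0, 0, 0.02], [0, 0, 0]], [0.4, [0, 0, 0.025], [0, 0, 0]], [0.4, [0, 0, 0.015], [0, 0, 0]], [0.4, [0, 0, 0.007], [0, 0, 0]], [0.4, [0, 0, 0], [0, 0, 0]], [1, [0, 0, 0], [0, 0, 0]], [1, [0, 0, 0], [0, 0, 0]], [1, [0, 0, 0], [0, 0, 0]]]' --squeeze 40

```text
time_s: 70.28
eef_pos: [530.5, 19.6, 53.6]
ee_rot: [0.0, 1.0, -0.023, 0.001]
force: [-0.1, -0.9, -0.1]
grip_width: 0.109
grip_force: 39.1
```

>>> servo_tool --commands '[[1, [0, -0.005, 0], [0, 0, 0]], [1, [0, -0.01, 0], [0, 0, 0]], [1, [0, -0.018, 0], [0, 0, 0]], [1, [0, -0.02, 0], [0, 0, 0]], [1, [0, -0.02, 0], [0, 0, 0]], [1, [0, -0.02, 0], [0, 0, 0]], [1, [0, -0.02, 0], [0, 0, 0]], [1, [0, -0.02, 0], [0, 0, 0]], [1, [0, -0.015, 0], [0, 0, 0]], [1, [0, 0, 0], [0, 0, 0]]]'

```text
time_s: 71.12
eef_pos: [538.0, 171.1, 53.6]
ee_rot: [-0.001, 1.0, -0.022, 0.002]
force: [3.5, 0.5, 2.8]
grip_width: 0.112
grip_force: 39.8
```

```bash
python3 -c "
from h import *
plan(538,183.5,52,-2.7)"
```

```text
t 71.12 at [538.  171.1  53.6] yaw -2.5 tool d mm [ -0.5 -12.4   1.6] turn units 0.03 F [3.5 0.5 2.8] w 0.112 gf 39.8
```

>>> servo_tool --commands '[[1, [0, -0.006, 0], [0, 0, 0]], [1, [0, -0.004, 0], [0, 0, 0]], [1, [0, -0.003, 0], [0, 0, 0]], [1, [0, -0.001, 0], [0, 0, 0]], [1, [0, -0.001, 0], [0, 0, 0]], [1, [0, 0, 0], [0, 0, 0]]]'

```text
time_s: 71.62
eef_pos: [538.5, 183.0, 53.6]
ee_rot: [-0.0, 1.0, -0.023, 0.002]
force: [4.9, 0.0, 5.7]
grip_width: 0.109
grip_force: 40.1
```

>>> servo_tool --commands '[[1, [0, -0.001, 0], [0, 0, 0]], [1, [0, -0.001, 0], [0, 0, 0]], [1, [0, -0.001, 0], [0, 0, 0]], [1, [0, 0, 0], [0, 0, 0]]]'

```text
time_s: 71.95
eef_pos: [538.4, 183.5, 53.6]
ee_rot: [0.002, 1.0, -0.023, 0.001]
force: [2.2, -13.5, 9.0]
grip_width: 0.113
grip_force: 40.6
```

>>> servo_tool --commands '[[1, [0, 0.002, 0], [0, 0, 0]], [0.4, [0, 0, 0], [0, 0, 0]], [0.4, [0, 0, 0], [0, 0, 0]], [0.4, [0, 0, -0.02], [0, 0, 0]], [0.4, [0, 0, -0.04], [0, 0, 0]], [0.4, [0, 0, -0.04], [0, 0, 0]], [0.4, [0, 0.03, -0.03], [0, 0, 0]], [0.4, [-0.02, 0.035, 0], [0, 0, 0]], [0.4, [-0.02, 0.035, 0], [0, 0, 0]], [0.4, [-0.02, 0.035, 0], [0, 0, 0]]]'

```text
time_s: 72.78
eef_pos: [469.5, 51.5, 181.7]
ee_rot: [-0.0, 1.0, -0.022, -0.001]
force: [0.6, -0.6, 0.2]
grip_width: 0.298
grip_force: 0.0
```

>>> servo_tool --commands '[[0.4, [-0.02, 0.035, 0], [0, 0, 0]], [0.4, [-0.02, 0.035, 0], [0, 0, 0]], [0.4, [-0.02, 0.035, 0], [0, 0, 0]], [0.4, [-0.02, 0.035, 0], [0, 0, 0]], [0.4, [0, 0.035, 0], [0, 0, 0]], [0.4, [0, 0.02, 0], [0, 0, 0]], [0.4, [0, 0, 0], [0, 0, 0]], [0.4, [0, 0, 0], [0, 0, 0]]]'

```text
time_s: 73.45
eef_pos: [381.9, -139.0, 181.6]
ee_rot: [-0.001, 1.0, -0.024, -0.001]
force: [-0.5, 0.9, -0.1]
grip_width: 0.295
grip_force: 0.0
```

```bash
python3 -c "
from h import *
t=snap('top','t9.png');iris(t)
for n in('top','side'):
    print(n);c=snap(n); blobs(c,42,57,(300,700,-480,-60),100);blobs(c,106,117,(200,700,180,240),100); blobs(c,86,104,(440,650,150,200),15)
    if n=='side': iris(c)
plan(0,0,0,0)"
```

```text
0 -161.0 [16, 22, 17, 23, 21, 15, 15, 16, 17]
1 -144.0 [28, 22, 24, 25, 16, 12, 15, 21, 17]
2 -127.0 [26, 25, 23, 21, 23, 9, 10, 13, 16]
3 -110.0 [22, 20, 25, 24, 23, 16, 18, 20, 24]
4 -93.0 [145, 164, 162, 164, 149, 103, 93, 85, 107]
5 -76.0 [31, 29, 26, 23, 23, 17, 11, 14, 15]
6 -58.0 [24, 26, 28, 25, 24, 21, 18, 13, 16]
7 -41.0 [40, 27, 26, 28, 25, 13, 12, 11, 17]
top
[405 235  44  23 868] [ 540.3 -286.8] [111.3  55.7] 87.4 zmed 50.9 med [ 539.6 -285.1]
[433 277  44  23 893] [ 430.4 -354.8] [109.9  55.2] 87.5 zmed 50.8 med [ 430.9 -354.4]
[368 279  44  23 660] [ 429.  -189.6] [111.1  54.6] 86.2 zmed 51.1 med [ 434.5 -202.7]
[216 183  12 131 671] [540.2 224.9] [ 14.8 318. ] 177.2 zmed 111.1 med [536.5 224.4]
[233 225  10  49 240] [536.9 189.3] [ 22.5 118.9] 178.7 zmed 95.8 med [536.6 184.4]
side
[208 177  45  27 636] [ 434.1 -355.8] [112.8  57.4] 87.9 zmed 52.6 med [ 439.1 -351.5]
[264 197  47  29 692] [ 431.8 -189.1] [112.1  58.5] 88.0 zmed 52.3 med [ 438.3 -185.7]
[206 212  48  31 750] [ 543.  -287.2] [111.3  56.9] 87.1 zmed 52.5 med [ 548.7 -283.2]
[401 237  64 114 643] [540.3 222.6] [319.8  30.4] 0.7 zmed 113.4 med [565.4 222.3]
[403 264  29  41 280] [539.5 187.4] [119.1  25. ] 0.1 zmed 97.6 med [545.6 183.8]
0 -161.0 [169, 170, 169, 169, 169, 169, 168, 170, 165]
1 -144.0 [172, 171, 172, 173, 170, 152, 153, 156, 116]
2 -127.0 [145, 127, 73, 59, 103, 88, 50, 57, 160]
3 -110.0 [85, 66, 47, 49, 72, 79, 196, 193, 94]
4 -93.0 [166, 210, 208, 209, 208, 130, 67, 71, 71]
5 -76.0 [56, 55, 52, 50, 51, 60, 59, 64, 50]
6 -58.0 [62, 57, 56, 56, 56, 54, 51, 51, 52]
7 -41.0 [61, 56, 56, 56, 56, 52, 50, 53, 51]
t 73.6 at [ 382.4 -137.9  181.9] yaw -2.6 tool d mm [-388.1 -120.7  181.9] turn units -0.43 F [-0.1 -0.3  0. ] w 0.303 gf 0.0
```

View pics/t9.png

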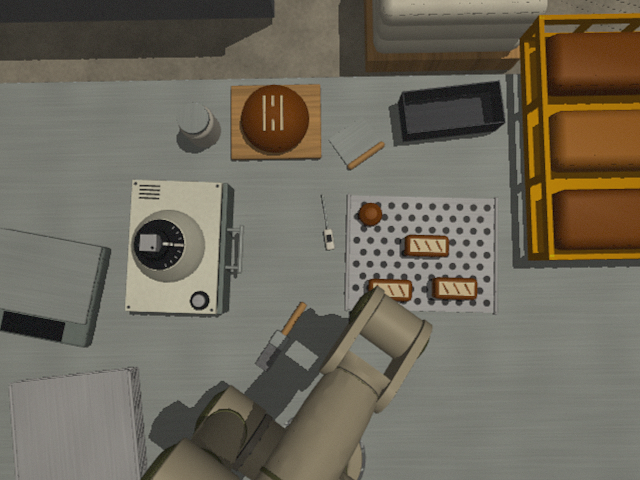

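The picture shows the line in one row with the long mark at (175,244) and the drawer shut with its handle at (237,249). The three loaves are top up on the sheet at (390,290), (427,246) and (455,289), and the bun (370,213) and thermometer (328,238) have not moved.

```bash
python3 -c "
from rig import *
print(finish_job())"
```

```text
the job is handed in; nothing more can be done
None
```

The job is done and handed in at about 74 s: the iris ring is at its long mark, all three loaves were photographed and are back flat and top up on the sheet, the drawer is shut, and the bun and thermometer did not move.

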